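# Stow the torch and shut its dust-tight box

## Robot

A 6-joint arm with a two-finger parallel gripper is mounted at the origin on a cart in front of the work surface, level with it; the furniture and walls round the work are solid. World frame = base frame: x ahead of the robot, y to its left, z up, the work surface at z = 0. Lengths are in m, angles in rad, forces in N, time in s.
With the tool pointing down it reaches from about 0.425 to 1.125 m from the base axis. Payload 14.9 kg.
Tool frame: the origin (TCP) lies between the finger pads; the fingertips stand manip.tips_ahead ahead of it and the grasp point (between the pads) lies 5 mm behind it (manip.tips_ahead is the distance from the TCP to the fingertips, in m); z points along the fingers, y is the direction in which the jaws open and shut (so a half turn about z gives the same grasp; the last joint's range is limited). The gripper opens to 91 mm and grips with 3 to 60 N. Pads are 32 mm wide; open, the fingers measure 118 mm over their backs; the gripper's body (76 mm by 178 mm) begins 60 mm behind the grasp point.
Start: joints at [-1.355, 0.379, 1.734, -0, 1.028, -0.033], TCP at [0.172, -0.678, 0.228] pointing down, gripper open.
Joint ranges: [-2.77, 2.77], [-0.74, 2.19], [0, 2.66], [-1.06, 4.2], [0.31, 2.87], [-3.08, 3.08]. Speed limits (rad/s): [1.89, 1.89, 2.39, 3.14, 3.14, 3.14].

## Interface

Orientations are given as a unit quaternion [x, y, z, w].
In Python, from workcell import monitor, vision, manip gives the robot as it stands.
- The arm moves only by the tool step_arm, never from a script. Its argument "moves" is text: rows parted by semicolons, each of 6 numbers parted by spaces: the shift along the tool's x, y, z in m, then the turn, a rotation vector about the tool's x, y, z in degrees. A call has 1 to 10 rows; each row shifts and turns the pose as measured when the row begins, along the tool's axes as they then stand; what a row does not reach is not made up. A row lasts 1/12 s, in which the tool goes at most 41.7 mm and 7.16 degrees, less where a joint would pass 70% of its speed; a pose out of reach is approached as far as the arm can. A call is refused whole if a number of a shift passes 0.0417 or a number of a turn 7.16, either way. A call with a gripper value outside its range is refused whole. "fingers" is the closure, from 0 (fully open) to 1 (shut), set as the call begins (left out, the last holds). The fingers move at their own pace and stop on an object; the grip force is fixed at half the most. Time passes only in rows, so rows that do not move let the fingers close. It gives the time, the measured TCP pose, the force and the opening at its end, in the units of the state.
- monitor.read_state(): the state, without advancing time (a new reading comes with each control period).
- vision.get_image(name): name is "scene" or "side" or "wrist"; returns (picture, depth): 384x512x3 uint8, red, green, blue; 384x512 float32, m along the optical axis (not along the pixel's ray), 0 where there is no reading.
- vision.get_calibration(name): a dict with "intrinsics" (3x3 intrinsics, pixels), "D" ([k1, k2, p1, p2, k3] as OpenCV has them; the pictures are not rectified), "xyz" and "rotation" of the camera in the world. Camera axes: x right, y up, looking along -z (the intrinsics and any distortion apply to the point x, -y, -z); pixel columns grow to the right and rows downward; lengths in m; the calibration is good to about 2 mm. A picture is of the moment at which its call begins: read the wrist's pose just before it. get_calibration takes no time and is no camera call; for the wrist camera it gives the pose at the moment of the call.
- manip.sign_off(): hands the job in, once; it reports no verdict.
The state is a dict: "time": time; "joints": joint angles; "joint_vel": joint speeds; "joint_torque": joint torques, N m; "ee_pos": TCP position; "ee_rot": TCP orientation; "force": force on the tool from outside, world axes, zero at the start; "torque": the same for the moment, N m; "finger_gap": finger opening in m.
Only numpy, scipy, OpenCV 4.12 (cv2) and the standard library are available. Lean on these libraries where they do the work, as an engineer would, in place of code of your own. Each camera call takes 0.05 s, during which the arm holds its last target.

## Task

Put the torch away in its dust-tight box on the desk: lay it down in the saddles inside, then swing the lid over and press it down against its rubber seal until the spring catch has snapped over the lid's bar and holds it shut. Leave the other things on the desk where they are.

Things in the scene. Friction and masses are not known exactly. Their poses are not given: they have to be found in the camera images.
- torch: grey aluminium torch, 139 mm long, 42 mm across (grasp it as a 42 x 42 mm bar: the head is 42 mm, the barrel is thinner but behaves as 42 mm), 140 g, lying on the desk to the right. Origin: middle of its underside; y along its length, z up. It does not roll.
- torch_mid (a point): the middle of the torch, on its axis, 21 mm above its underside; axes as the torch
- torch_box: the torch box: grey sloping-front desk enclosure fixed to the desk, base 205 x 214 mm, 63 mm high in front, 137 mm behind. Its opening (136 mm up the slope x 170 mm across) slopes 30 degrees, rising away from the robot. Origin on the desk below the middle of the opening, which is at height 100 mm; x to the back of the box, y to its left (hinge side), z up
- cradle: two black rubber U saddles in the box. Origin: where the middle of the torch's underside comes to lie, 50 mm below the plane of the opening. x up the slope, y across to the left (the torch lies along it, either way round), z square out of the opening (30 degrees from vertical, toward the robot)
- cradle_mid (a point): point 21 mm above the cradle's origin along its z, where torch_mid comes to lie. In cradle axes: saddles at y = -48 and +48 mm, 22 mm wide, 48 mm between prongs, which flare outward and end 20 mm above the origin; between the saddles the floor is free, 12 mm below the origin; box walls at x = -68, +68, y = -85, +85 mm
- lid_hinge (a point): middle of the lid's hinge line, at x = 0, y = +100 mm, z = 54 mm in the cradle's axes; the hinge line runs along the cradle's x. Fixed to the box
- lid_pad (a point): middle of the top of the round black rubber thumb pad (42 mm across) on the outside of the lid, the place to press: 160 mm from the hinge line, 40 mm from the free edge, 14.5 mm outward of the hinge line. It moves with the lid. Axes (of the lid): x along the hinge, y from the free edge to the hinge, z out of the lid's outer face
- lid_edge (a point): point on the lid's outer face near its free edge, 190 mm from the hinge line, 10 mm outward of it; axes as lid_pad
- lid (a joint): lid angle in rad: 0 shut, up to 2.05 open; starts near 1.8, hinged on the left like a book cover; stiff hinge, stays where left (2 to 4 N at the free edge move it). The catch is met below 0.065, the rubber seal pushes back below 0.034; 10 to 20 N on the thumb pad bring it home (about 0); without the catch it springs back to about 0.03. Plastic, 170 mm along the hinge x 200 mm, 250 g
- catch (a joint): angle in rad of the steel spring hook (36 mm wide) on the right-hand wall of the box: 0 at rest. The steel bar on the lid's free edge pushes the hook aside to about 0.17 and it snaps back to 0 over the bar when the lid is home
- catch_nose (a point): middle of the sloping nose of the hook, when at rest at x = 0, y = -108 mm, z = 62 mm in the cradle's axes; the hook's thumb tab ends 19 mm higher than that and 14 mm further to the right
- tape_measure: bystander: yellow tape measure, 38 x 84 x 64 mm, origin at its underside
- coffee_mug: bystander: white spotted mug, 93 mm high, origin at its underside
- padlock: bystander: brass padlock lying flat, 64 x 42 x 16 mm, origin at its underside

How it is judged:
By the outcome, as a careful person would: the job done as asked, in the order asked, and still so for the second after the job is handed in, with the robot touching nothing.
It also fails if it takes over 64 s, if anything falls off the work surface, if the arm or the gripper's body presses on something with over 40 N, if the wrist force passes 120 N, or if a joint passes its speed limit or range.

## Working session

There is one attempt and no reset: what is moved stays moved. The work goes in short steps, Python scripts to look and compute and a tool call to move; the robot and the scene stay as the last step left them, time stands still between calls to the robot, and variables do not carry over. Pictures are saved under pics/ and viewed, and the job is handed in when it is done.

Besides the shell and the picture viewer there is one more tool, called after ">>>" as a command line: name --argument value ..., lists and objects as JSON in quotes. step_arm: Moves the arm, as the interface text tells. Its arguments: {"type":"object","properties":{"moves":{"type":"string"},"fingers":{"type":"number"}},"required":["moves"]}

```bash
mkdir -p pics; ls; python3 - <<'E'
from workcell import monitor, vision, manip
import cv2,numpy as np
print(manip.tips_ahead, monitor.read_state())
for n in ("scene","side","wrist"):
    c=vision.get_calibration(n); print(n,c)
    im,d=vision.get_image(n); cv2.imwrite(f"pics/{n}0.png",im[...,::-1]); np.savez(f"{n}0.npz",im=im,d=d,**{k:np.array(v) for k,v in c.items()})
    print((d>0).mean())
E
```

```text
pics
0.014 {'time': 0.0, 'joints': array([-1.35530400e+00,  3.79444184e-01,  1.73478674e+00,  4.75667172e-05,
        1.02852569e+00, -3.32892563e-02]), 'joint_vel': array([ 0.00240608,  0.00176543, -0.00043477,  0.00015765,  0.00127424,
       -0.0006182 ]), 'joint_torque': array([ 2.64120781e-04, -7.63727474e+01, -4.34363365e+01,  6.51339744e-02,
        4.25073341e-02, -1.19944339e-04]), 'ee_pos': array([ 0.17228345, -0.67805947,  0.2272604 ]), 'ee_rot': array([ 9.92274792e-01,  1.24058045e-01, -3.26661500e-05, -5.81418879e-04]), 'force': array([-1.02842108, -0.4098685 ,  0.14844687]), 'torque': array([-0.01049871,  0.01453656, -0.01869576]), 'finger_gap': 0.09075984917507296}
scene {'intrinsics': array([[444.09939489,   0.        , 252.58163597],
       [  0.        , 444.09939489, 196.90834325],
       [  0.        ,   0.        ,   1.        ]]), 'D': array([-0.01461301,  0.        ,  0.        ,  0.        ,  0.        ]), 'xyz': array([ 0.13609274, -0.70167405,  0.89674303]), 'rotation': array([ 0.3495487 , -0.1062667 , -0.28119442,  0.88738537])}
0.9962819417317709
side {'intrinsics': array([[459.78278752,   0.        , 256.12267882],
       [  0.        , 459.78278752, 194.96837395],
       [  0.        ,   0.        ,   1.        ]]), 'D': array([-0.18233249,  0.        ,  0.        ,  0.        ,  0.        ]), 'xyz': array([ 1.69480202, -0.40710439,  0.60526481]), 'rotation': array([0.43660246, 0.3363481 , 0.51111715, 0.65955099])}
0.9547780354817709
wrist {'intrinsics': array([[301.09404351,   0.        , 257.03356454],
       [  0.        , 301.09404351, 192.02082992],
       [  0.        ,   0.        ,   1.        ]]), 'D': array([-0.07985726,  0.        ,  0.        ,  0.        ,  0.        ]), 'xyz': array([ 0.24853282, -0.65930787,  0.38420354]), 'rotation': array([-0.1109437 ,  0.08635419, -0.6072727 ,  0.78195545])}
0.9960276285807291
```

View pics/scene0.png

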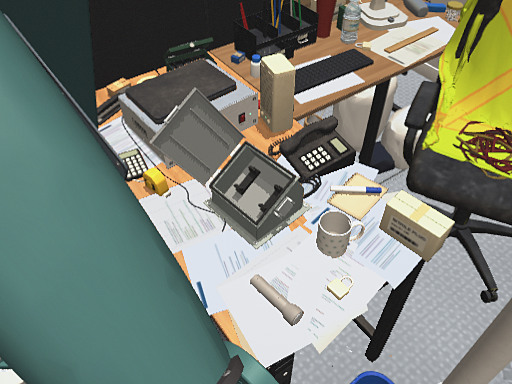

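View pics/side0.png

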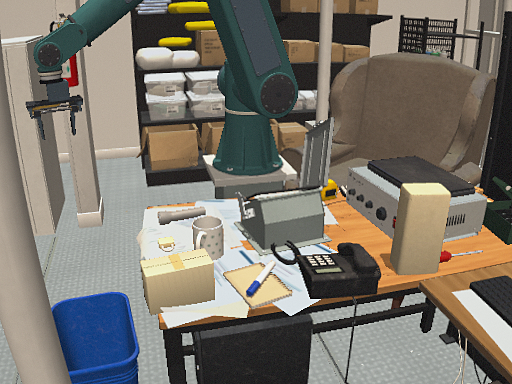

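View pics/wrist0.png

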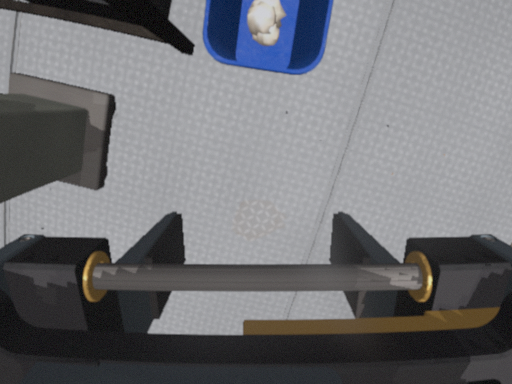

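The scene view shows the torch at about (276,298), the open box at (255,190) with its lid up to the left at (205,135), the mug at (335,232), the padlock at (340,287) and the tape at (155,180). The side view shows the same layout, with the lid at (315,155).

```bash
cat > h.py <<'E'
import numpy as np,cv2
from scipy.spatial.transform import Rotation as R
def cloud(d,c):
    h,w=d.shape; u,v=np.meshgrid(np.arange(w),np.arange(h))
    p=np.stack([u,v],-1).reshape(-1,1,2).astype(np.float64)
    n=cv2.undistortPoints(p,np.array(c['intrinsics']),np.array(c['D'])).reshape(h,w,2)
    P=np.stack([n[...,0]*d,-n[...,1]*d,-d],-1)
    W=R.from_quat(c['rotation']).apply(P.reshape(-1,3)).reshape(h,w,3)+np.array(c['xyz'])
    W[d<=0]=np.nan
    return W
def project(P,c):
    q=R.from_quat(c['rotation']).inv().apply(np.atleast_2d(P)-np.array(c['xyz']))
    q=q*[1,-1,-1]
    return cv2.projectPoints(q,np.zeros(3),np.zeros(3),np.array(c['intrinsics']),np.array(c['D']))[0].reshape(-1,2)
E
python3 - <<'E'
from h import *
for n in("scene","side"):
    z=np.load(n+"0.npz"); W=cloud(z['d'],z); np.save(n+"W0.npy",W)
W=np.load("sceneW0.npy"); z=np.load("scene0.npz")
for uv in [(275,298),(260,283),(292,315),(230,275),(340,287),(240,185),(262,215),(205,135),(155,180),(335,225),(185,250)]:
    print(uv,W[uv[1],uv[0]].round(3))
# torch: mask points above desk in area
m=(W[...,2]>0.008)&(W[...,2]<0.06)
u,v=np.meshgrid(np.arange(512),np.arange(384))
m&=(u>240)&(u<312)&(v>262)&(v<332)
n,l,st,ce=cv2.connectedComponentsWithStats(m.astype(np.uint8))
print(st)
k=1+np.argmax(st[1:,4]); P=W[l==k]
c,(a,b),ang=cv2.minAreaRect((P[:,:2]*1000).astype(np.float32)); print(c,a,b,ang,P[:,2].max())
print(cv2.boxPoints((c,(a,b),ang)))
im=z['im'][...,::-1]
cv2.imwrite("pics/crop1.png",cv2.resize(im[80:260,140:320],None,fx=4,fy=4,interpolation=cv2.INTER_CUBIC)[:600,:])
zs=np.load("side0.npz")['im'][...,::-1]
cv2.imwrite("pics/crop2.png",cv2.resize(zs[110:270,140:340],None,fx=3.7,fy=3.7,interpolation=cv2.INTER_CUBIC))
E
```

```text
(275, 298) [ 0.456 -0.318  0.035]
(260, 283) [ 0.451 -0.269  0.037]
(292, 315) [ 0.46  -0.372  0.037]
(230, 275) [ 0.418 -0.193  0.003]
(340, 287) [ 0.6   -0.373  0.018]
(240, 185) [0.581 0.004 0.046]
(262, 215) [ 0.545 -0.146  0.09 ]
(205, 135) [0.533 0.084 0.187]
(155, 180) [0.399 0.143 0.057]
(335, 225) [ 0.698 -0.243  0.04 ]
(185, 250) [ 0.367 -0.067  0.001]
[[     0      0    512    384 195501]
 [   277    264      2      1      2]
 [   275    266      1      3      3]
 [   250    268     54     58   1091]
 [   277    271      1      2      2]
 [   279    270      1      1      1]
 [   309    270      1      1      1]
 [   278    279      1      1      1]
 [   280    280      1      1      1]
 [   277    284      1      1      1]
 [   276    286      2      2      2]
 [   243    296      1      1      1]
 [   277    312      1      1      1]]
(475.72314453125, -310.8884582519531) 77.64256286621094 139.32296752929688 4.086005687713623 0.04562296226489215
[[ 432.0369  -244.1702 ]
 [ 441.9642  -383.13904]
 [ 519.4094  -377.60672]
 [ 509.4821  -238.63788]]
```

View pics/crop1.png

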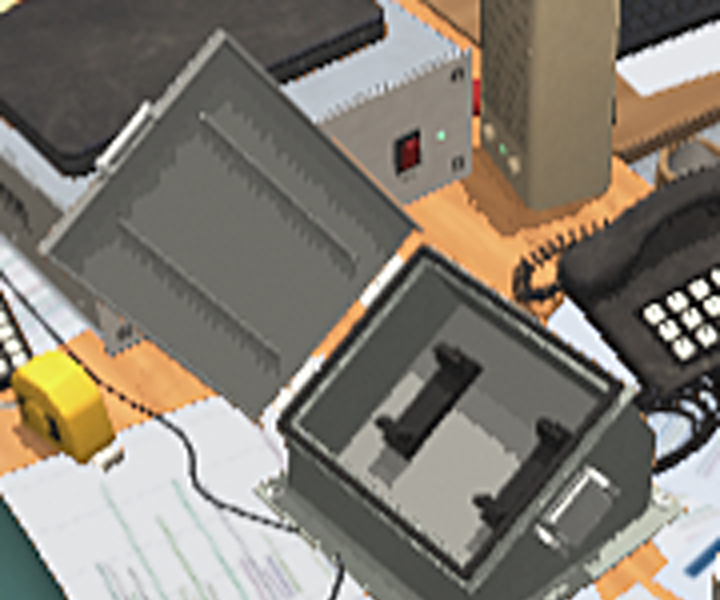

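View pics/crop2.png

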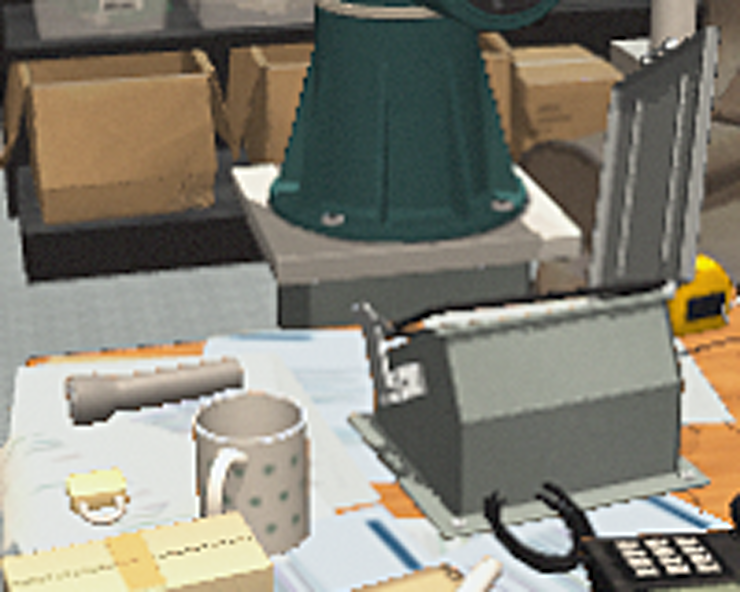

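```bash
python3 - <<'E'
from h import *
W=np.load("sceneW0.npy"); z=np.load("scene0.npz"); im=z['im']
# crop coords -> full
f=lambda x,y:(140+(x-1.5)/4,80+(y-1.5)/4)
C={'A':f(424,250),'B':f(634,388),'C':f(469,580),'D':f(281,419)}
# rim: points on edges, take median cloud
ks='ABCD'
pts=[]
for i in range(4):
    a=np.array(C[ks[i]]);b=np.array(C[ks[(i+1)%4]])
    cen=np.mean([C[k] for k in ks],0)
    for t in np.linspace(.1,.9,25):
        p=a+(b-a)*t; p=p+(cen-p)*0.04
        pts.append(W[int(round(p[1])),int(round(p[0]))])
P=np.array(pts);P=P[~np.isnan(P).any(1)]
for it in range(4):
    c=P.mean(0);n=np.linalg.svd(P-c)[2][2];n*=np.sign(n[2]);r=(P-c)@n
    print(len(P),c.round(4),n.round(4),'tilt',np.degrees(np.arccos(n[2])).round(2),r.std().round(4))
    P=P[abs(r)<max(2*r.std(),.002)]
print('yaw', np.degrees(np.arctan2(-n[1],-n[0])))
Rm=R.from_quat(z['rotation']);o=z['xyz']
def ray(uv,c0,n):
    q=cv2.undistortPoints(np.array([[uv]],float),z['intrinsics'],z['D'])[0,0]
    d=Rm.apply([q[0],-q[1],-1]);return o+d*((c0-o)@n)/(d@n)
X={k:ray(C[k],c,n) for k in ks}
for k in ks:print(k,X[k].round(4))
for i in range(4):
    d=X[ks[(i+1)%4]]-X[ks[i]];print(ks[i],np.linalg.norm(d).round(4),d.round(3),np.degrees(np.arctan2(d[1],d[0])))
print('cen',np.mean(list(X.values()),0))
# torch axis: color/height slice
m=(W[...,2]>0.030)&(W[...,2]<.05)
u,v=np.meshgrid(np.arange(512),np.arange(384))
m&=(u>240)&(u<312)&(v>262)&(v<332)
nn,l,st,ce=cv2.connectedComponentsWithStats(m.astype(np.uint8));k=1+np.argmax(st[1:,4]);Q=W[l==k]
print(st[k],Q.min(0),Q.max(0)); 
for y0 in np.arange(-.39,-.23,.01):
    s=Q[abs(Q[:,1]-y0)<.005]
    if len(s):print(y0.round(3),len(s),s[:,0].min().round(4),s[:,0].max().round(4),s[:,2].max().round(4), s[s[:,2].argmax()].round(4))
cv2.imwrite("pics/crop3.png",cv2.resize(im[255:340,230:330,::-1],None,fx=6,fy=6,interpolation=cv2.INTER_CUBIC))
E
```

```text
99 [ 0.5809 -0.0542  0.107 ] [-0.505  -0.0266  0.8627] tilt 30.38 0.0058
97 [ 0.5812 -0.0524  0.1075] [-0.5029 -0.0221  0.864 ] tilt 30.23 0.0056
96 [ 0.5807 -0.0516  0.1074] [-0.5044 -0.0201  0.8632] tilt 30.32 0.0055
94 [ 0.5796 -0.0499  0.1071] [-0.5077 -0.0164  0.8614] tilt 30.53 0.0053
yaw 1.844610175238375
A [0.6316 0.0488 0.1396]
B [ 0.6553 -0.1395  0.15  ]
C [ 0.5254 -0.1519  0.0732]
D [0.507  0.0354 0.0659]
A 0.1901 [ 0.024 -0.188  0.01 ] -82.83787360058251
B 0.1514 [-0.13  -0.012 -0.077] -174.55712985131893
C 0.1883 [-0.018  0.187 -0.007] 95.59204375284698
D 0.1454 [0.125 0.013 0.074] 6.151021291431412
cen [ 0.57982643 -0.05178098  0.10716932]
[250 274  53  48 674] [ 0.43971778 -0.38091643  0.03000534] [ 0.48573813 -0.24247355  0.04562296]
-0.38 55 0.4508 0.485 0.0456 [ 0.4667 -0.3767  0.0456]
-0.37 72 0.4493 0.4854 0.0447 [ 0.4663 -0.3673  0.0447]
-0.36 69 0.4503 0.4857 0.0445 [ 0.4621 -0.3555  0.0445]
-0.35 47 0.4519 0.4797 0.0411 [ 0.4698 -0.3529  0.0411]
-0.34 47 0.4525 0.4765 0.0382 [ 0.4633 -0.3404  0.0382]
-0.33 43 0.452 0.4756 0.0391 [ 0.4574 -0.3339  0.0391]
-0.32 43 0.451 0.4752 0.038 [ 0.4635 -0.3224  0.038 ]
-0.31 44 0.4484 0.4719 0.0391 [ 0.4601 -0.3087  0.0391]
-0.3 43 0.4477 0.4716 0.0389 [ 0.4641 -0.296   0.0389]
-0.29 41 0.445 0.4687 0.0388 [ 0.4554 -0.2928  0.0388]
-0.28 42 0.4437 0.4679 0.0406 [ 0.4587 -0.2809  0.0406]
-0.27 40 0.4415 0.4672 0.0385 [ 0.4497 -0.2666  0.0385]
-0.26 45 0.4397 0.4667 0.0393 [ 0.4522 -0.2593  0.0393]
-0.25 33 0.4401 0.4631 0.0377 [ 0.4592 -0.2534  0.0377]
-0.24 10 0.4432 0.4631 0.0373 [ 0.4516 -0.2445  0.0373]
```

View pics/crop3.png

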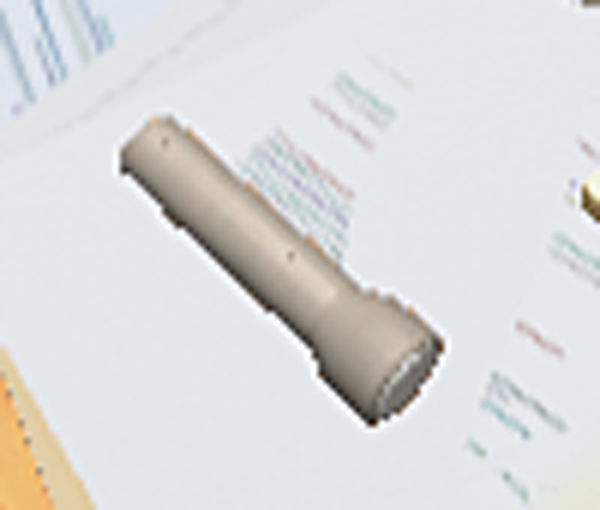

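```bash
cat >> h.py <<'E'
def cradle(bx,by,yawdeg):
    Rc=(R.from_euler('z',yawdeg,degrees=True)*R.from_euler('y',-30,degrees=True)).as_matrix()
    o=np.array([bx,by,0.1])-0.05*Rc[:,2]
    return o,Rc
E
python3 - <<'E'
from h import *
o,Rc=cradle(.584,-.052,6.1)
print(o,Rc)
for n in("scene","side"):
    z=np.load(n+"0.npz");W=np.load(n+"W0.npy");L=(W-o)@Rc; np.save(n+"L.npy",L)
    im=z['im'][...,::-1].copy()
    s=4; x0,y0=(140,80) if n=="scene" else (140,110)
    im=cv2.resize(im[y0:y0+180,x0:x0+200],None,fx=s,fy=s,interpolation=cv2.INTER_CUBIC)[:600]
    def dr(pts,col,closed=True):
        p=project(o+np.array(pts)/1000@Rc.T,z);p=((p-[x0,y0])*s+1.5).round().astype(np.int32)
        cv2.polylines(im,[p.reshape(-1,1,2)],closed,col,1)
    dr([(-68,-85,50),(68,-85,50),(68,85,50),(-68,85,50)],(0,0,255))
    dr([(-68,-85,-12),(68,-85,-12),(68,85,-12),(-68,85,-12)],(0,255,0))
    for y in(-48,48): dr([(-24,y-11,20),(-24,y+11,20),(24,y+11,20),(24,y-11,20)],(255,0,255))
    dr([(-85,100,54),(85,100,54)],(255,255,0))
    dr([(-18,-108,62),(18,-108,62)],(0,255,255)); 
    for ph in(1.7,1.8,1.9):
        e=lambda r,h,x:(x,100-r*np.cos(ph)-h*np.sin(ph)*-1*-1 if 0 else 100-r*np.cos(ph)+h*np.sin(ph),54+r*np.sin(ph)+h*np.cos(ph))
        dr([e(200,10,-85),e(200,10,85)],(255,128,0))
    cv2.imwrite(f"pics/ov_{n}.png",im)
L=np.load("sceneL.npy").reshape(-1,3);L=L[~np.isnan(L).any(1)]*1000
def hist(v,lo,hi,st):
    h,e=np.histogram(v,np.arange(lo,hi,st));print([(int(a),int(b)) for a,b in zip(e,h) if b>5])
i=L[(abs(L[:,0])<45)&(abs(L[:,1])<25)];hist(i[:,2],-30,40,2)
print('rwall y<-... hinge wall: y in'); i=L[(abs(L[:,0])<50)&(L[:,2]>5)&(L[:,2]<40)&(L[:,1]>60)&(L[:,1]<110)];hist(i[:,1],60,110,2)
i=L[(abs(L[:,1])<70)&(L[:,2]>25)&(L[:,2]<45)&(L[:,0]>40)&(L[:,0]<110)];print('back x');hist(i[:,0],40,110,2)
i=L[(abs(L[:,1])<75)&(abs(abs(L[:,0])-74)<6)];print('rim z');hist(i[:,2],20,80,2)
i=L[(abs(L[:,0])<55)&(L[:,1]<-100)&(L[:,1]>-125)&(L[:,2]>40)];print('catch',i.round(0)[:30])
# lid: points
S=np.load("sceneL.npy")*1000
i=S[(S[...,2]>70)&(abs(S[...,0])<80)&(S[...,1]>80)&(S[...,1]<200)]
print(len(i)); A=np.polyfit(i[:,2],i[:,1],1);print(A,'angle',np.pi/2+np.arctan(A[0]))
E
```

```text
[ 0.60885845 -0.0493434   0.05669873] [[ 8.61121920e-01 -1.06264071e-01 -4.97168972e-01]
 [ 9.20273853e-02  9.94337944e-01 -5.31320357e-02]
 [ 5.00000000e-01 -3.46944695e-18  8.66025404e-01]]
[(-16, 28), (-14, 135), (-12, 220), (-10, 110), (-8, 30)]
rwall y<-... hinge wall: y in
[(84, 11), (86, 78), (88, 128), (90, 49)]
back x
[(66, 27), (68, 13)]
rim z
[(46, 10), (48, 33), (50, 69), (52, 33), (58, 13), (60, 64), (62, 91), (64, 71), (66, 31)]
catch [[ -54. -108.  790.]
 [ -53. -106.  788.]
 [ -52. -107.  788.]
 [ -52. -106.  787.]
 [ -51. -106.  786.]
 [ -50. -107.  786.]
 [ -50. -105.  784.]
 [ -49. -105.  784.]
 [ -49. -106.  784.]
 [ -48. -105.  782.]
 [ -47. -106.  782.]
 [ -47. -107.  782.]
 [ -46. -106.  781.]
 [ -45. -105.  780.]
 [ -45. -103.  778.]
 [ -44. -105.  778.]
 [ -43. -105.  778.]
 [ -43. -105.  777.]
 [ -42. -104.  776.]
 [ -41. -104.  775.]
 [ -41. -103.  774.]
 [ -40. -104.  774.]
 [ -39. -102.  772.]
 [ -39. -102.  771.]
 [ -38. -101.  770.]
 [ -37. -104.  771.]
 [ -37. -103.  770.]
 [ -36. -102.  769.]
 [ -35. -103.  768.]
 [ -35. -101.  767.]]
4256
[ 0.32959453 92.02109008] angle 1.8891781935740266
```

View pics/ov_scene.png

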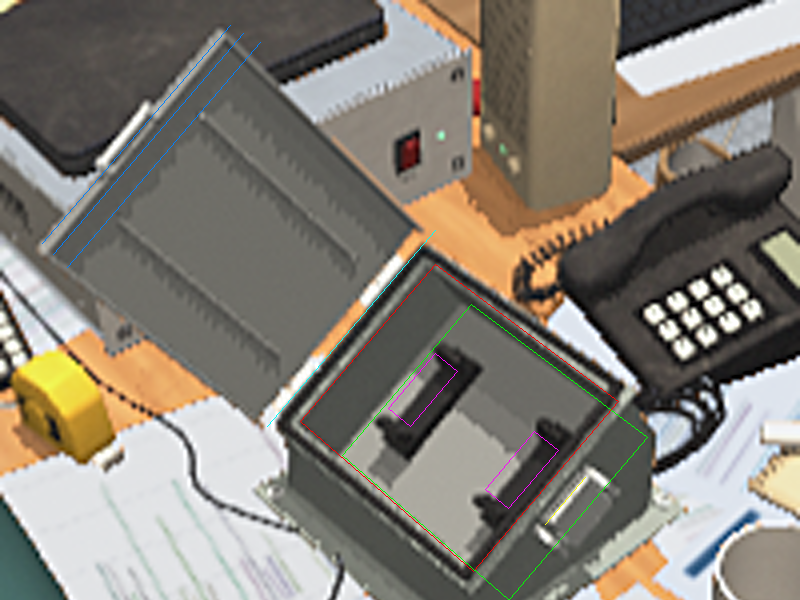

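View pics/ov_side.png

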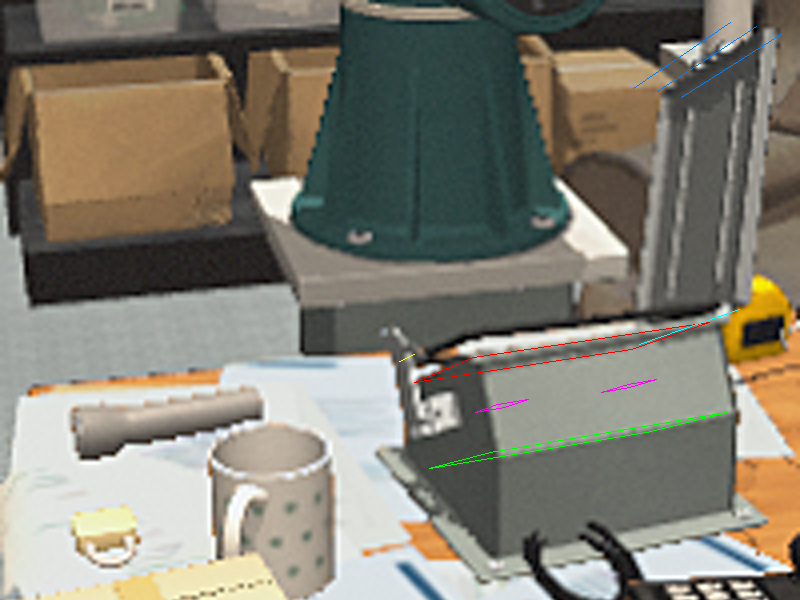

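```bash
cat >> h.py <<'E'
def plan(p1,R1,nmax=10,step=.040,deg=7.0,minrows=1,p0=None,R0=None):
    """rows (rounded) from the present pose to p1,R1 (matrix)"""
    if p0 is None:
        from workcell import monitor
        s=monitor.read_state();p0=np.array(s['ee_pos']);R0=R.from_quat(s['ee_rot'])
    p=np.array(p0);Rr=R0;R1=R.from_matrix(R1);p1=np.array(p1)
    d=np.linalg.norm(p1-p);a=(Rr.inv()*R1).magnitude()
    n=max(int(np.ceil(d/step)),int(np.ceil(np.degrees(a)/deg)),minrows)
    rows=[]
    for k in range(n):
        f=1/(n-k)
        t=Rr.inv().apply((p1-p)*f); w=(Rr.inv()*R1).as_rotvec(degrees=True)*f
        t=t.round(3);w=w.round(1)
        rows.append((t,w)); p=p+Rr.apply(t); Rr=Rr*R.from_rotvec(w,degrees=True)
    print('dist',d.round(4),'ang',np.degrees(a).round(2),'n',n)
    for i in range(0,len(rows),nmax):
        print('; '.join(' '.join('%g'%x for x in list(t)+list(w)) for t,w in rows[i:i+nmax]))
    return p,Rr
def down(yd):
    y=np.array([np.cos(np.radians(yd)),np.sin(np.radians(yd)),0]);z=np.array([0,0,-1.]);return np.stack([np.cross(y,z),y,z],1)
E
python3 - <<'E'
from h import *
plan([.46,-.312,.2],down(7.5))
W=np.load("sceneW0.npy")
m=(W[...,0]>.3)&(W[...,0]<.75)&(W[...,1]>.1)&(W[...,1]<.4)&(W[...,2]>.02)
for y in np.arange(.1,.4,.03):
    s=W[m&(abs(W[...,1]-y)<.015)]
    print(y.round(2),[(x.round(2),s[abs(s[:,0]-x)<.025][:,2].max().round(3)) for x in np.arange(.35,.75,.05) if (abs(s[:,0]-x)<.025).any()])
E
```

```text
dist 0.4665 ang 83.25 n 12
0.031 -0.024 0.002 -0 -0 -6.9; 0.033 -0.02 0.002 -0 -0 -6.9; 0.036 -0.016 0.002 -0 -0 -6.9; 0.037 -0.011 0.002 -0 -0 -6.9; 0.038 -0.007 0.002 -0 -0 -7; 0.039 -0.002 0.003 -0 -0 -6.9; 0.039 0.003 0.002 -0 -0 -7; 0.038 0.007 0.003 -0 -0 -6.9; 0.037 0.012 0.002 -0 -0 -7; 0.035 0.016 0.003 -0 -0 -6.9
0.033 0.021 0.002 -0 -0 -7; 0.03 0.024 0.003 -0 -0 -6.9
0.1 [(np.float64(0.4), np.float64(0.242)), (np.float64(0.45), np.float64(0.281)), (np.float64(0.5), np.float64(0.301)), (np.float64(0.55), np.float64(0.307)), (np.float64(0.6), np.float64(0.238))]
0.13 [(np.float64(0.4), np.float64(0.057)), (np.float64(0.45), np.float64(0.043)), (np.float64(0.5), np.float64(0.298)), (np.float64(0.55), np.float64(0.306))]
0.16 [(np.float64(0.4), np.float64(0.066)), (np.float64(0.45), np.float64(0.057))]
0.19 [(np.float64(0.4), np.float64(0.066))]
0.22 [(np.float64(0.45), np.float64(0.06)), (np.float64(0.5), np.float64(0.04)), (np.float64(0.65), np.float64(0.129)), (np.float64(0.7), np.float64(0.128))]
0.25 [(np.float64(0.35), np.float64(0.022)), (np.float64(0.4), np.float64(0.0
[... 665 characters left out ...]
]
0.34 [(np.float64(0.45), np.float64(0.151)), (np.float64(0.5), np.float64(0.15)), (np.float64(0.55), np.float64(0.151)), (np.float64(0.6), np.float64(0.15)), (np.float64(0.65), np.float64(0.15)), (np.float64(0.7), np.float64(0.151))]
0.37 [(np.float64(0.45), np.float64(0.15)), (np.float64(0.5), np.float64(0.15)), (np.float64(0.55), np.float64(0.15)), (np.float64(0.6), np.float64(0.151)), (np.float64(0.65), np.float64(0.151)), (np.float64(0.7), np.float64(0.151))]
0.4 [(np.float64(0.45), np.float64(0.15)), (np.float64(0.5), np.float64(0.15)), (np.float64(0.55), np.float64(0.15)), (np.float64(0.6), np.float64(0.151)), (np.float64(0.65), np.float64(0.15)), (np.float64(0.7), np.float64(0.15))]
```

>>> step_arm --moves "0.031 -0.024 0.002 0 0 -6.9; 0.033 -0.02 0.002 0 0 -6.9; 0.036 -0.016 0.002 0 0 -6.9; 0.037 -0.011 0.002 0 0 -6.9; 0.038 -0.007 0.002 0 0 -7; 0.039 -0.002 0.003 0 0 -6.9; 0.039 0.003 0.002 0 0 -7; 0.038 0.007 0.003 0 0 -6.9; 0.037 0.012 0.002 0 0 -7; 0.035 0.016 0.003 0 0 -6.9" --fingers 0

```text
time: 0.98
ee_pos: [0.4113, -0.36, 0.2022]
ee_rot: [0.735, 0.678, -0.0, 0.0]
force: [0.8, 0.2, -0.9]
finger_gap: 0.0915
```

```bash
python3 -c "
from h import *
from workcell import monitor
print(monitor.read_state()['joints'])
plan([.46,-.312,.2],down(7.5))"
```

```text
[-7.61350191e-01  1.73296441e-01  2.05900375e+00 -8.89417835e-04
  9.09243401e-01 -6.79176837e-01]
dist 0.0684 ang 12.18 n 2
0.026 0.022 0.001 -0 0 -6.1; 0.023 0.025 0.001 -0 0 -6.1
```

Moves track well. I'll finish this one and look with the wrist camera.

>>> step_arm --moves "0.026 0.022 0.001 0 0 -6.1; 0.023 0.025 0.001 0 0 -6.1; 0 0 0 0 0 0"

```text
time: 1.23
ee_pos: [0.4634, -0.3043, 0.1995]
ee_rot: [0.651, 0.759, -0.0, -0.001]
force: [-0.6, -0.5, -0.8]
finger_gap: 0.0909
```

```bash
cat > shot.py <<'E'
import sys
from h import *
from workcell import monitor, vision
def shot(n,tag):
    c=vision.get_calibration(n);im,d=vision.get_image(n)
    cv2.imwrite(f"pics/{tag}.png",im[...,::-1]);np.savez(f"{tag}.npz",im=im,d=d,**{k:np.array(v) for k,v in c.items()})
if __name__=="__main__":
    s=monitor.read_state();print(s['time'],s['ee_pos'],s['ee_rot'],s['force'],s['finger_gap'])
    shot(sys.argv[1],sys.argv[2])
E
python3 shot.py wrist w1
```

```text
1.2333 [ 0.46336083 -0.30428075  0.19948546] [ 6.50662652e-01  7.59366736e-01 -2.83251565e-05 -5.23275220e-04] [-0.60541958 -0.49319703 -0.77441601] 0.09092830021934926
```

View pics/w1.png

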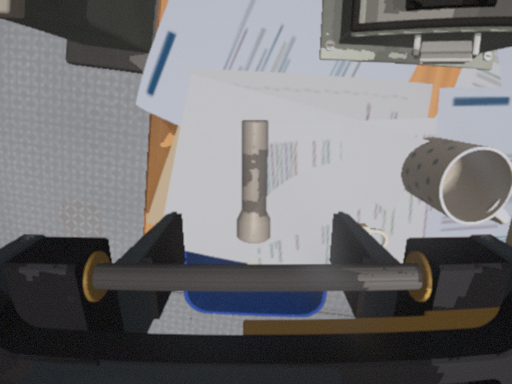

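The wrist view shows the torch from (255,121) to (254,240), midway between the fingers at columns 160 and 352. The mug is at (455,180), and the box's right wall with the catch is at (445,45).

```bash
python3 - <<'E'
from h import *
z=np.load("w1.npz");W=cloud(z['d'],z)
Q=W[115:246,225:285].reshape(-1,3);Q=Q[(Q[:,2]>.012)&(Q[:,2]<.06)]
print(len(Q),Q.min(0),Q.max(0))
ys=np.arange(-.38,-.24,.01);c=[]
for y0 in ys:
    s=Q[abs(Q[:,1]-y0)<.005]
    if len(s)>5:
        c.append((y0,(s[:,0].min()+s[:,0].max())/2)); print(y0.round(3),len(s),s[:,0].min().round(4),s[:,0].max().round(4),s[:,2].max().round(4))
c=np.array(c);p=np.polyfit(c[:,0],c[:,1],1);print(p,np.degrees(np.arctan(-p[0])))
im=z['im'][100:250,210:300,::-1];cv2.imwrite("pics/w1c.png",cv2.resize(im,None,fx=4,fy=4,interpolation=cv2.INTER_CUBIC))
# edges of the torch by rays at heights: sides at axis height .021 (barrel axis)
Rm=R.from_quat(z['rotation'])
def ray(u,v,h):
    q=cv2.undistortPoints(np.array([[[u,v]]],float),z['intrinsics'],z['D'])[0,0];d=Rm.apply([q[0],-q[1],-1]);return z['xyz']+d*((h-z['xyz'][2])/d[2])
for uv in [(255,121),(254,241),(254,225),(255,180)]: print(uv,ray(*uv,.021).round(4))
E
```

```text
3683 [ 0.43239402 -0.37936198  0.01200469] [ 0.48944934 -0.24066786  0.04352154]
-0.38 56 0.4502 0.4848 0.0424
-0.37 277 0.4489 0.4894 0.0435
-0.36 291 0.4474 0.488 0.043
-0.35 299 0.4493 0.4864 0.0411
-0.34 211 0.4505 0.4813 0.0377
-0.33 214 0.449 0.4782 0.0375
-0.32 225 0.4477 0.4779 0.0379
-0.31 230 0.4462 0.4762 0.0384
-0.3 235 0.4407 0.4746 0.0372
-0.29 260 0.4394 0.4729 0.038
-0.28 279 0.4369 0.4717 0.0377
-0.27 294 0.4347 0.475 0.0381
-0.26 348 0.4325 0.4797 0.0382
-0.25 371 0.4324 0.4853 0.0374
-0.24 93 0.4384 0.4844 0.0363
[-0.09628209  0.43180926] 5.499604795106816
(255, 121) [ 0.4514 -0.2437  0.021 ]
(254, 241) [ 0.472 -0.385  0.021]
(254, 225) [ 0.4688 -0.3642  0.021 ]
(255, 180) [ 0.4615 -0.3092  0.021 ]
```

View pics/w1c.png

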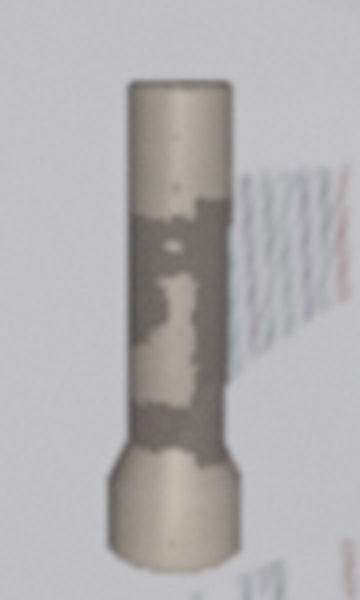

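```bash
python3 -c "
from h import *
a=plan([.461,-.312,.02],down(8.3),step=.03)"
```

```text
dist 0.1796 ang 0.25 n 6
-0.001 -0 0.03 -0 -0 0; -0.001 -0 0.03 -0 -0 0; -0.001 -0 0.03 -0 -0 0.1; -0.001 -0.001 0.03 -0 -0 0; -0.001 -0 0.03 -0 -0 0.1; -0.001 -0.001 0.029 -0.1 -0 0
```

>>> step_arm --moves "-0.002 0 0.03 0 0 0; -0.002 0 0.03 0 0 0; -0.001 0 0.03 0 0 0; -0.001 -0.001 0.03 0 0 0; -0.001 -0.001 0.03 0 0 0; 0 0 0.015 0 0 0; 0 0 0.008 0 0 0; 0 0 0 0 0 0"

```text
time: 1.95
ee_pos: [0.4592, -0.3185, 0.0213]
ee_rot: [0.658, 0.753, -0.0, 0.002]
force: [-0.2, 0.1, 0.6]
finger_gap: 0.0912
```

```bash
python3 -c "
from h import *
a=plan([.461,-.312,.019],down(8.3),step=.03)"
```

```text
dist 0.0071 ang 0.58 n 1
0.006 0.003 0.002 0.1 0.2 -0.5
```

>>> step_arm --moves "0.006 0.003 0.002 0 0 -0.5; 0 0 0 0 0 0"

```text
time: 2.12
ee_pos: [0.4611, -0.3128, 0.0199]
ee_rot: [0.655, 0.756, -0.0, 0.002]
force: [0.6, 0.3, 0.2]
finger_gap: 0.0912
```

>>> step_arm --moves "0 0 0 0 0 0; 0 0 0 0 0 0; 0 0 0 0 0 0; 0 0 0 0 0 0; 0 0 0 0 0 0; 0 0 0 0 0 0" --fingers 1

```text
time: 2.62
ee_pos: [0.4637, -0.3142, 0.0245]
ee_rot: [0.655, 0.756, -0.0, 0.005]
force: [-0.2, 0.6, -0.3]
finger_gap: 0.0539
```

>>> step_arm --moves "0 -0.001 0.002 0 0 0; 0 -0.001 0.002 0 0 0; 0 0 0.001 0 0 0; 0 0 0 0 0 0; 0 0 0 0 0 0; 0 0 0 0 0 0"

```text
time: 3.12
ee_pos: [0.462, -0.3148, 0.021]
ee_rot: [0.655, 0.756, -0.0, 0.006]
force: [0.2, 1.9, 5.4]
finger_gap: 0.0419
```

>>> step_arm --moves "0 0 -0.02 0 0 0; 0 0 -0.035 0 0 0; 0 0 -0.035 0 0 0; 0 0 -0.035 0 0 0; 0 0 -0.035 0 0 0; 0 0 -0.035 0 0 0; 0 0 -0.02 0 0 0"

```text
time: 3.7
ee_pos: [0.4561, -0.3106, 0.2369]
ee_rot: [0.655, 0.756, -0.001, -0.002]
force: [0.7, -0.7, -1.0]
finger_gap: 0.0417
```

```bash
python3 - <<'E'
from h import *
o,Rc=cradle(.584,-.052,6.1)
T=np.stack([Rc[:,1],Rc[:,0],-Rc[:,2]],1); print(np.linalg.det(T))
p=o+.171*Rc[:,2]-.10*Rc[:,1]
print(p);plan(p,T)
E
```

```text
1.0000000000000004
[ 0.53446896 -0.15786277  0.20478907]
dist 0.1746 ang 30.28 n 5
0.028 0.02 0.006 -6 -0.1 0.4; 0.028 0.019 0.008 -6.1 -0.1 0.4; 0.028 0.018 0.011 -6 -0.1 0.4; 0.029 0.016 0.012 -6.1 -0.2 0.4; 0.028 0.014 0.014 -6 -0.1 0.4
```

>>> step_arm --moves "0.028 0.02 0.006 -6 -0.1 0.4; 0.028 0.019 0.008 -6.1 -0.1 0.4; 0.028 0.018 0.01 -6 -0.1 0.4; 0.029 0.016 0.012 -6.1 -0.2 0.4; 0.028 0.014 0.014 -6 -0.1 0.4; 0 0 0 0 0 0"

```text
time: 4.2
ee_pos: [0.537, -0.1612, 0.2125]
ee_rot: [0.647, 0.715, 0.195, 0.181]
force: [-1.0, 0.0, -2.6]
finger_gap: 0.0419
```

```bash
python3 shot.py wrist w2; python3 shot.py side s2; python3 - <<'E'
from h import *
o,Rc=cradle(.584,-.052,6.1)
z=np.load("w2.npz");L=(cloud(z['d'],z)-o)@Rc*1000
L=L.reshape(-1,3);L=L[~np.isnan(L).any(1)]
def hist(n,v,lo,hi,st):
    h,e=np.histogram(v,np.arange(lo,hi,st));print(n,[(int(a),int(b)) for a,b in zip(e,h) if b>5])
def sel(x0,x1,y0,y1,z0,z1):return L[(L[:,0]>x0)&(L[:,0]<x1)&(L[:,1]>y0)&(L[:,1]<y1)&(L[:,2]>z0)&(L[:,2]<z1)]
hist('floor z',sel(-45,45,-25,25,-30,40)[:,2],-30,40,2)
hist('lwall y',sel(-50,50,60,110,5,40)[:,1],60,110,2)
hist('rwall y',sel(-50,50,-110,-60,5,40)[:,1],-110,-60,2)
hist('back x',sel(40,110,-30,30,15,45)[:,0],40,110,2)
hist('front x',sel(-110,-40,-30,30,15,45)[:,0],-110,-40,2)
hist('rim z',sel(-80,-68,-75,75,20,90)[:,2],20,90,2)
hist('saddle y',sel(-40,40,20,75,0,26)[:,1],20,75,2)
hist('saddle yR',sel(-40,40,-75,-20,0,26)[:,1],-75,-20,2)
hist('saddle x top',sel(-50,50,20,75,14,26)[:,0],-50,50,2)
E
```

```text
4.2 [ 0.53699995 -0.16124746  0.21250155] [0.64709978 0.71452734 0.19501415 0.18078176] [-1.03611694  0.02258466 -2.62117093] 0.04192542712032942
4.25 [ 0.53697567 -0.16279144  0.21320363] [0.64626742 0.71601179 0.19298101 0.18006631] [ 0.05150551 -0.12375736 -1.73719011] 0.04180362312892733
floor z [(-14, 327), (-12, 3059), (-10, 576)]
lwall y [(60, 46), (62, 8)]
rwall y [(-106, 9), (-104, 9), (-102, 8), (-84, 183), (-82, 86)]
back x [(64, 178), (66, 240)]
front x [(-98, 43), (-96, 60), (-94, 64), (-92, 57), (-90, 59), (-88, 16), (-72, 216), (-70, 280)]
rim z [(20, 78), (22, 69), (24, 73), (26, 79), (28, 73), (30, 77), (32, 78), (34, 76), (36, 91), (38, 77), (40, 80), (42, 81), (44, 88), (46, 93), (48, 198), (50, 642), (52, 108), (58, 14), (60, 153), (62, 586), (64, 548), (66, 45)]
saddle y [(38, 17), (40, 193), (42, 182), (44, 173), (46, 168), (48, 162), (50, 160), (52, 161), (54, 171), (56, 173), (58, 179), (60, 146), (62, 23)]
saddle yR [(-57, 21), (-55, 27), (-53, 24), (-51, 30), (-49, 31), (-47, 30), (-45, 28), (-43, 27), (-41, 31), (-39, 37), (-37, 56), (-35, 104), (-33, 14)]
saddle x top [(-40, 25), (-38, 45), (-36, 52), (-34, 61), (-32, 53), (-30, 61), (22, 64), (24, 48), (26, 51), (28, 49), (30, 50), (32, 23)]
```

View pics/w2.png

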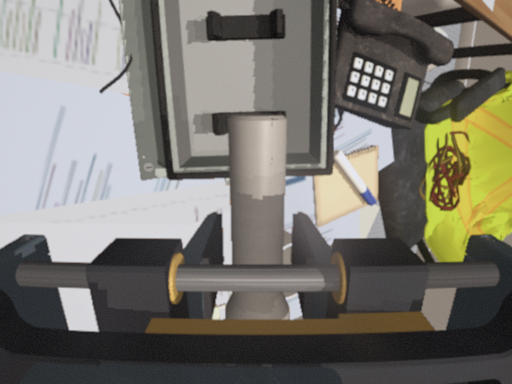

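View pics/s2.png

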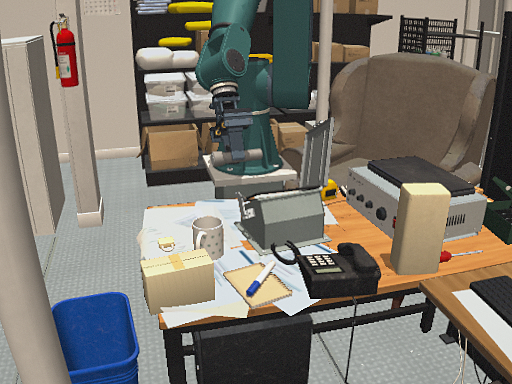

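The wrist view shows the left saddle at (245,25), the right saddle at (230,122), and the torch along the saddle axis. The measured walls and saddles suggest the frame should shift about (-2.5, +2) mm. I'll check the yaw and correct.

```bash
python3 - <<'E'
from h import *
from workcell import monitor
o,Rc=cradle(.584,-.052,6.1)
z=np.load("w2.npz");L=(cloud(z['d'],z)-o)@Rc*1000
L=L.reshape(-1,3);L=L[~np.isnan(L).any(1)]
def sel(x0,x1,y0,y1,z0,z1):return L[(L[:,0]>x0)&(L[:,0]<x1)&(L[:,1]>y0)&(L[:,1]<y1)&(L[:,2]>z0)&(L[:,2]<z1)]
a=sel(60,74,-70,60,10,45);p=np.polyfit(a[:,1],a[:,0],1);print('back',len(a),p,np.degrees(p[0]))
a=sel(-78,-64,-70,60,10,45);p=np.polyfit(a[:,1],a[:,0],1);print('front',len(a),p,np.degrees(p[0]))
a=sel(-40,40,20,75,-6,26);
for x in(-35,-15,0,15,28):
    s=a[abs(a[:,0]-x)<4];print(x,np.percentile(s[:,1],[2,98]).round(1),s[:,2].max().round(1)) if len(s)>10 else 0
a=sel(-45,45,-25,30,-20,-5);A=np.c_[a[:,:2],np.ones(len(a))];print('floor',np.linalg.lstsq(A,a[:,2],rcond=None)[0])
s=sel(-12,12,40,60,-10,15);print('saddle bottom z',np.percentile(s[:,2],[5,50,95]))
# torch in tool frame
st=np.load("w2.npz"); W=cloud(z['d'],z); p0=np.array([0.537,-.1612,.2125]);q=R.from_quat([0.6471,.7145,.195,.1808])
T=q.inv().apply(W[115:210,225:292].reshape(-1,3)-p0)*1000; T=T[(abs(T[:,1])<25)&(T[:,2]<30)&(T[:,2]>-30)]
print('torch tool',T.min(0),T.max(0))
for x in (25,35,45,55,65):
    s=T[abs(T[:,0]-x)<4];print(x,len(s),s[:,1].min().round(1),s[:,1].max().round(1),s[:,2].min().round(1)) if len(s) else 0
E
```

```text
back 1031 [-2.39671330e-02  6.61776504e+01] -1.3732155682266198
front 1212 [-2.38021961e-02 -6.98999746e+01] -1.3637653798794744
-35 [39.6 60.3] 24.9
-15 [40.2 61.9] 4.6
0 [40.4 61.7] 4.2
15 [41.  62.1] 4.2
28 [41.2 61.8] 25.6
floor [-1.70639003e-04  1.36606667e-02 -1.08851009e+01]
saddle bottom z [-4.84391275  1.64800353  2.99422218]
torch tool [ 24.93359678 -15.06355394 -17.61406761] [73.79542895 15.10554652  0.07832233]
25 173 -14.9 14.4 -15.8
35 847 -14.5 15.1 -17.3
45 881 -14.9 14.4 -17.5
55 933 -14.6 14.5 -17.4
65 967 -15.1 13.9 -17.2
```

```bash
cat >> h.py <<'E'
def box():
    o,Rc=cradle(.584,-.052,6.1)
    o=o+Rc@np.array([-.0019,.0023,.001])
    return o,cradle(0,0,7.7)[1]
def toolR(Rc): return np.stack([Rc[:,1],Rc[:,0],-Rc[:,2]],1)
def where():
    from workcell import monitor
    s=monitor.read_state();o,Rc=box();d=(s['ee_pos']-o)@Rc*1000
    e=R.from_matrix(toolR(Rc).T@R.from_quat(s['ee_rot']).as_matrix()).as_rotvec(degrees=True)
    print('t',round(s['time'],2),'TCP in cradle mm',d.round(1),'rot err deg',e.round(2),'F cradle',(Rc.T@s['force']).round(1),'gap',round(s['finger_gap'],4))
E
python3 - <<'E'
from h import *
o,Rc=box();where();print(o)
p=o+Rc@np.array([0,-.0035,.10]);plan(p,toolR(Rc),step=.025)
E
```

```text
t 4.3 TCP in cradle mm [   6.1 -106.7  178.4] rot err deg [-0.55 -1.48  1.38] F cradle [-0.3 -0.7 -0.6] gap 0.0418
[ 0.60648074 -0.04728441  0.05661476]
dist 0.1297 ang 2.09 n 6
0.017 -0.002 0.013 0.1 0.2 -0.2; 0.018 -0.001 0.013 0.1 0.3 -0.2; 0.017 -0.001 0.013 0.1 0.2 -0.2; 0.017 -0.001 0.013 0.1 0.3 -0.3; 0.018 -0.002 0.012 0.1 0.2 -0.2; 0.017 -0.001 0.013 0 0.3 -0.3
```

>>> step_arm --moves "0.018 -0.002 0.008 0.1 0.2 -0.2; 0.018 -0.001 0.01 0.1 0.3 -0.2; 0.018 -0.001 0.013 0.1 0.2 -0.2; 0.018 -0.001 0.013 0.1 0.3 -0.3; 0.018 -0.001 0.013 0.1 0.2 -0.2; 0.017 -0.001 0.013 0 0.3 -0.3; 0 0 0.005 0 0 0"

```text
time: 4.88
ee_pos: [0.5617, -0.0643, 0.1575]
ee_rot: [0.633, 0.732, 0.193, 0.161]
force: [0.1, -0.4, -0.6]
finger_gap: 0.0417
```

```bash
python3 - <<'E'
from h import *
o,Rc=box();where()
p=o+Rc@np.array([0,-.0035,.05]);plan(p,toolR(Rc),step=.015)
E
```

```text
t 4.88 TCP in cradle mm [ 10.  -10.9 110.7] rot err deg [ 0.89  0.75 -0.4 ] F cradle [-0.2 -0.4 -0.5] gap 0.0417
dist 0.062 ang 1.23 n 5
0.001 -0.002 0.012 -0.2 -0.2 0.1; 0.001 -0.002 0.012 -0.2 -0.1 0.1; 0.002 -0.002 0.012 -0.2 -0.2 0.1; 0.001 -0.002 0.012 -0.1 -0.1 0; 0.002 -0.001 0.013 -0.2 -0.2 0.1
```

>>> step_arm --moves "0.004 -0.006 0.006 -0.4 -0.4 0.2; 0.004 -0.004 0.008 -0.3 -0.3 0.2; 0.001 0 0.01 -0.2 -0.2 0; 0 0 0.01 0 0 0; 0 0 0.005 0 0 0"

```text
time: 5.3
ee_pos: [0.5734, -0.0693, 0.139]
ee_rot: [0.634, 0.732, 0.197, 0.152]
force: [-0.3, 0.4, -1.0]
finger_gap: 0.0418
```

```bash
python3 shot.py wrist w3;python3 - <<'E'
from h import *
where()
o,Rc=box();z=np.load("w3.npz");L=(cloud(z['d'],z)-o)@Rc*1000
L=L.reshape(-1,3);L=L[~np.isnan(L).any(1)]
def sel(x0,x1,y0,y1,z0,z1):return L[(L[:,0]>x0)&(L[:,0]<x1)&(L[:,1]>y0)&(L[:,1]<y1)&(L[:,2]>z0)&(L[:,2]<z1)]
for nm,a,ax in (('back',sel(60,76,-70,80,10,45),0),('front',sel(-76,-60,-70,80,10,45),0),('left',sel(-60,60,78,94,5,45),1),('right',sel(-60,60,-94,-78,5,45),1),('floor',sel(-60,60,-80,80,-20,-6),2)):
    if len(a):
        p=np.polyfit(a[:,1-ax],a[:,ax],1) if ax<2 else [0,0];print(nm,len(a),np.median(a[:,ax]).round(1),np.round(p,3))
t=sel(-30,30,10,75,20,110);
for y in (20,35,45,55,63):
    s=t[abs(t[:,1]-y)<3]
    if len(s):print(y,len(s),s[:,0].min().round(1),s[:,0].max().round(1),s[:,2].max().round(1))
print(t[:,1].max())
E
```

```text
5.3 [ 0.5733624  -0.06926493  0.13902952] [0.63439231 0.73178041 0.19717013 0.15220963] [-0.28686826  0.39452478 -1.03153843] 0.041764404338669014
t 5.35 TCP in cradle mm [ 10.2 -17.4  88.9] rot err deg [1.22 1.79 0.03] F cradle [-2.1  0.3 -0.3] gap 0.0419
back 1895 68.1 [-0.    68.096]
front 2553 -67.9 [ -0.    -67.904]
left 1370 86.3 [2.0000e-03 8.6281e+01]
right 242 -83.6 [ 1.0000e-03 -8.3611e+01]
floor 11241 -11.8 [0 0]
20 646 -4.0 25.1 107.2
35 688 -4.2 24.9 108.1
45 734 -29.7 24.4 108.7
55 622 -29.9 30.0 108.2
63 1 -29.2 -29.2 20.2
60.01513043595358
```

View pics/w3.png

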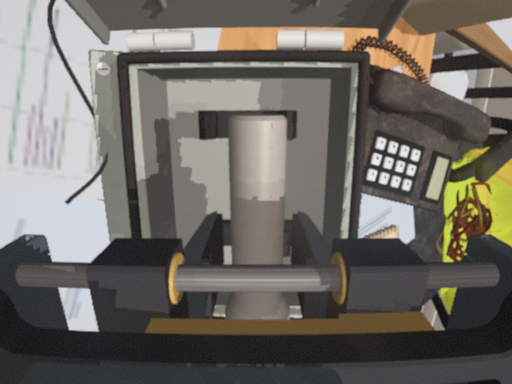

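```bash
python3 - <<'E'
from h import *
from workcell import monitor
s=monitor.read_state()
print(s['joints'].round(3),s['joint_vel'].round(3),s['joint_torque'].round(1));where()
E
```

```text
[-0.254  0.208  2.252  0.776  0.306 -1.099] [ 0.007 -0.021  0.015 -0.037  0.001  0.045] [  1.  -54.1 -31.1   0.4  -0.4   0.2]
t 5.35 TCP in cradle mm [ 10.2 -17.4  88.9] rot err deg [1.22 1.79 0.03] F cradle [-2.1  0.3 -0.3] gap 0.0419
```

>>> step_arm --moves "0 0 0 0 0 0"

```text
time: 5.43
ee_pos: [0.5736, -0.07, 0.1386]
ee_rot: [0.635, 0.732, 0.197, 0.152]
force: [-0.5, 0.5, -1.7]
finger_gap: 0.0416
```

```bash
python3 -c "
from h import *
where()"
```

```text
t 5.43 TCP in cradle mm [ 10.2 -18.1  88.8] rot err deg [1.23 1.77 0.07] F cradle [-1.3  0.5 -1.3] gap 0.0416
```

>>> step_arm --moves "0.01 0 0 0 0 0"

```text
time: 5.52
ee_pos: [0.5725, -0.0623, 0.1405]
ee_rot: [0.635, 0.732, 0.197, 0.15]
force: [0.4, 0.0, -1.5]
finger_gap: 0.0412
```

```bash
python3 -c "
from h import *
where()"
```

```text
t 5.52 TCP in cradle mm [ 11.  -10.3  90.5] rot err deg [1.36 1.92 0.13] F cradle [-0.4 -0.  -1.5] gap 0.0412
```

```bash
python3 - <<'E'
from h import *
from workcell import monitor
from scipy.optimize import least_squares
s=monitor.read_state()
D=[([-1.355304,.379444,1.734787,0,1.028526,-.033289],[.17228,-.67806,.22726],[.992275,.124058,0,-.00058]),
([-.76135,.173296,2.059004,-.00089,.909243,-.679177],[.4113,-.36,.2022],[.735,.678,0,0]),
(list(s['joints']),list(s['ee_pos']),list(s['ee_rot']))]
def fk(j,x):
    a0,h,l1,l2,eo,L=x
    A=R.from_euler('z',j[0]); 
    B=R.from_euler('y',j[1]); C=R.from_euler('y',j[1]+j[2])
    p=np.array([a0,0,h])+B.apply([0,0,l1])+C.apply([eo,0,l2])
    Rt=A*C*R.from_euler('z',j[3])*R.from_euler('y',j[4])*R.from_euler('z',j[5])
    return A.apply(p)+Rt.apply([0,0,L]),Rt
x0=[0.1,.4,.45,.45,0,.3]
f=lambda x:np.concatenate([fk(j,x)[0]-p for j,p,q in D]+[0.01*(np.array(x)-x0)*[1,1,1,1,1,1]*.05])
r=least_squares(f,x0);print(r.x.round(4),f(r.x)[:9].round(4))
for j,p,q in D: 
    _,Rt=fk(j,r.x); E=(Rt.inv()*R.from_quat(q)).as_rotvec(degrees=True); print(E.round(2))
np.save('kin.npy',r.x)
E
```

```text
[-0.026   0.6508  0.471   0.7338  0.1467  0.3521] [-0.0225 -0.006   0.004  -0.0176 -0.0156 -0.006   0.0001 -0.0033  0.002 ]
[-1.e-02  0.e+00  9.e+01]
[-4.000e-02  1.000e-02  8.994e+01]
[-0. -0. 90.]
```

```bash
cat > kin.py <<'E'
from h import *
from scipy.optimize import least_squares
def fk(j,x):
    a0,h,l1,l2,eo,L,b,w=x
    A=R.from_euler('z',j[0]);B=R.from_euler('y',j[1]); C=R.from_euler('y',j[1]+j[2])
    C4=C*R.from_euler('z',j[3])
    p=np.array([a0,b,h])+B.apply([0,0,l1])+C.apply([eo,0,l2])+C4.apply([0,w,0])
    Rt=A*C4*R.from_euler('y',j[4])*R.from_euler('z',j[5])
    return A.apply(p)+Rt.apply([0,0,L]),Rt*R.from_euler('z',90,degrees=True)
D=[([-1.355304,.379444,1.734787,0,1.028526,-.033289],[.17228,-.67806,.22726],[.992275,.124058,0,-.00058]),
([-.76135,.173296,2.059004,-.00089,.909243,-.679177],[.4113,-.36,.2022],[.735,.678,0,0])]
E
python3 - <<'E'
from kin import *
from workcell import monitor
s=monitor.read_state();D.append((list(s['joints']),list(s['ee_pos']),list(s['ee_rot'])))
x0=np.array([0.,.45,.6,.6,0,.35,0,0])
f=lambda x:np.concatenate([fk(j,x)[0]-p for j,p,q in D]+[0.0005*(np.array(x)-x0)])
r=least_squares(f,x0);print(r.x.round(4),f(r.x)[:9].round(4))
E
```

```text
[-0.000e+00  3.190e-01  5.504e-01  6.043e-01  4.170e-02  2.548e-01
  2.320e-02  1.000e-04] [ 0.  0.  0. -0. -0. -0.  0.  0.  0.]
```

>>> step_arm --moves "0 0 -0.035 0 0 0; 0 0 -0.035 0 0 0; 0 0 -0.035 0 0 0"

```text
time: 5.77
ee_pos: [0.5199, -0.072, 0.2283]
ee_rot: [0.637, 0.732, 0.193, 0.145]
force: [1.5, 0.7, -0.2]
finger_gap: 0.0419
```

```bash
cat > log.py <<'E'
import json
from workcell import monitor
s=monitor.read_state()
open('log.jsonl','a').write(json.dumps([s['joints'].tolist(),s['ee_pos'].tolist(),s['ee_rot'].tolist()])+'\n')
print(s['joints'].round(3))
from h import where; where()
E
python3 log.py
```

```text
[-0.293 -0.048  2.306  0.493  0.5   -0.822]
t 5.77 TCP in cradle mm [  8.7 -12.9 193.2] rot err deg [2.1  2.09 0.26] F cradle [ 1.3  0.5 -1. ] gap 0.0419
```

>>> step_arm --moves "-0.035 -0.01 -0.03 7 0 0; -0.035 -0.01 -0.03 7 0 0; -0.035 -0.01 -0.03 7 0 0; 0 0 0 0 0 0"

```text
time: 6.1
ee_pos: [0.4759, -0.1773, 0.2983]
ee_rot: [0.655, 0.754, 0.049, 0.026]
force: [1.4, 0.8, -0.1]
finger_gap: 0.0421
```

```bash
python3 log.py; python3 - <<'E'
from kin import *
import json
D+= [tuple(json.loads(l)) for l in open('log.jsonl')]
D.append(([-0.254,.208,2.252,.776,.306,-1.099],[.57336,-.06926,.13903],[0.6344,.7318,.1972,.1522]))
x0=np.array([0.,.45,.6,.6,0,.3,0,0])
f=lambda x:np.concatenate([fk(j,x)[0]-p for j,p,q in D]+[0.0005*(np.array(x)-x0)])
r=least_squares(f,x0);print(r.x.round(4),np.abs(f(r.x)).max());x=r.x;np.save('kin.npy',x)
E
```

```text
[-0.442 -0.054  2.106  0.094  1.014 -0.63 ]
t 6.1 TCP in cradle mm [  -6.3 -111.3  282.8] rot err deg [23.83  1.46 -0.  ] F cradle [ 1.3  0.6 -0.9] gap 0.0421
[5.000e-04 3.186e-01 5.507e-01 6.038e-01 4.210e-02 2.546e-01 2.330e-02
 0.000e+00] 7.666387544830178e-05
```

```bash
cat >> kin.py <<'E'
K=np.load('kin.npy') if __import__('os').path.exists('kin.npy') else None
LO=np.array([-2.77,-.74,0,-1.06,.31,-3.08]);HI=np.array([2.77,2.19,2.66,4.2,2.87,3.08])
def ik(p,Rm,j0=(-.3,.2,2.2,.3,.5,-.8)):
    Rg=R.from_matrix(Rm)
    best=None
    for d in ((0,0),(.5,-.5),(-.5,.5),(1,-1),(1.7,-1.7),(2.5,-1.5)):
        s=np.clip(np.array(j0)+[0,0,0,d[0],0,d[1]],LO+.01,HI-.01)
        def f(j):
            q,Rt=fk(j,K);return np.r_[(q-p)*3,(Rt.inv()*Rg).as_rotvec()]
        r=least_squares(f,s,bounds=(LO,HI))
        if best is None or r.cost<best.cost-1e-9:best=r
    q,Rt=fk(best.x,K)
    return best.x,np.linalg.norm(q-p)*1000,np.degrees((Rt.inv()*Rg).magnitude())
E
python3 - <<'E'
from kin import *
o,Rc=box()
for h in (.021,.05,.10,.16):
  for be in (0,10,15,20,25,30,-15,-20,-25):
    T=R.from_rotvec(Rc[:,0]*np.radians(be)).as_matrix()@toolR(Rc)
    j,e,a=ik(o+Rc@np.array([0,0,h]),T)
    print(h,be,j.round(2),'err',e.round(1),a.round(1), 'toolz',T[:,2].round(2))
E
```

```text
0.021 0 [-0.25  0.36  2.21  1.14  0.31 -1.47] err 12.2 5.9 toolz [ 0.5   0.07 -0.87]
0.021 10 [-0.27  0.39  2.2   1.24  0.38 -1.6 ] err 0.0 0.0 toolz [ 0.46  0.24 -0.85]
0.021 15 [-0.31  0.41  2.18  1.22  0.49 -1.6 ] err 0.0 0.0 toolz [ 0.44  0.32 -0.84]
0.021 20 [-0.34  0.43  2.16  1.2   0.59 -1.61] err 0.0 0.0 toolz [ 0.42  0.4  -0.81]
0.021 25 [-0.38  0.46  2.13  1.17  0.69 -1.62] err 0.0 0.0 toolz [ 0.39  0.48 -0.78]
0.021 30 [-0.4   0.49  2.1   1.15  0.79 -1.63] err 0.0 0.0 toolz [ 0.36  0.55 -0.75]
0.021 -15 [ 0.01  0.35  2.19 -1.06  0.31  0.95] err 19.8 7.2 toolz [ 0.51 -0.19 -0.84]
0.021 -20 [-0.    0.35  2.19 -1.06  0.31  0.95] err 18.9 6.4 toolz [ 0.51 -0.28 -0.81]
0.021 -25 [ 0.01  0.35  2.18 -1.06  0.36  0.96] err 21.5 8.4 toolz [ 0.51 -0.36 -0.78]
0.05 0 [-0.25  0.29  2.23  0.95  0.31 -1.27] err 11.5 4.7 toolz [ 0.5   0.07 -0.87]
0.05 10 [-0.28  0.32  2.23  1.15  0.4  -1.5 ] err 0.0 0.0 toolz [ 0.46  0.24 -0.85]
0.05 15 [-0.32  0.34  2.21  1.15  0.51 -1.53] err 0.0 0.0 toolz [ 0.44  0.32 -0.84]
0.05 20 [-0.36  0.37  2.19  1.14  0.61 -1.56] err 0.0 0.0 toolz [ 0.42  0.4  
[... 1241 characters left out ...]
toolz [ 0.5   0.07 -0.87]
0.16 10 [-0.34  0.05  2.31  0.82  0.54 -1.19] err 0.0 0.0 toolz [ 0.46  0.24 -0.85]
0.16 15 [-0.38  0.08  2.29  0.89  0.64 -1.28] err 0.0 0.0 toolz [ 0.44  0.32 -0.84]
0.16 20 [-0.42  0.11  2.27  0.92  0.74 -1.34] err 0.0 0.0 toolz [ 0.42  0.4  -0.81]
0.16 25 [-0.45  0.14  2.24  0.95  0.84 -1.39] err 0.0 0.0 toolz [ 0.39  0.48 -0.78]
0.16 30 [-0.48  0.18  2.22  0.96  0.93 -1.43] err 0.0 0.0 toolz [ 0.36  0.55 -0.75]
0.16 -15 [-0.07  0.    2.35 -0.6   0.31  0.41] err 5.6 1.7 toolz [ 0.51 -0.19 -0.84]
0.16 -20 [-0.03  0.02  2.36 -0.96  0.33  0.79] err 0.0 0.0 toolz [ 0.51 -0.28 -0.81]
0.16 -25 [ 0.02  0.03  2.35 -1.06  0.42  0.92] err 3.9 1.3 toolz [ 0.51 -0.36 -0.78]
```

```bash
python3 - <<'E'
from kin import *
t=np.radians(8.3)
T=down(8.3); xa=T[:,1]
Tl=R.from_rotvec(xa*np.radians(15)).as_matrix()@T
print(Tl.round(2)); print(ik(np.array([.461,-.312,.03]),Tl,(-.6,.2,2,0,.9,-.7)))
print(ik(np.array([.461,-.312,.15]),Tl,(-.6,.2,2,0,.9,-.7)))
plan([.461,-.313,.10],down(8.3))
E
```

```text
[[-0.14  0.99 -0.04]
 [ 0.96  0.14  0.26]
 [ 0.26 -0.   -0.97]]
(array([-0.71445758,  0.54100227,  1.97685103,  0.22953223,  0.83719838,
       -1.03159962]), np.float64(7.850462293418876e-14), np.float64(2.491795740752612e-14))
(array([-0.71445793,  0.34664675,  1.96981984,  0.19793926,  1.03405691,
       -0.97861742]), np.float64(5.096592144168015e-08), np.float64(8.828299942013937e-09))
dist 0.2408 ang 6.33 n 7
-0.02 -0.008 0.027 0.9 -0.2 -0; -0.019 -0.007 0.027 0.9 -0.2 -0; -0.019 -0.007 0.028 0.9 -0.2 -0; -0.019 -0.007 0.028 0.9 -0.2 -0.1; -0.019 -0.006 0.028 0.9 -0.2 -0; -0.02 -0.006 0.028 0.8 -0.2 -0.1; -0.019 -0.005 0.028 0.9 -0.2 -0
```

Joint 5 is at its lower limit when the tool stands square to the slope. By my kinematic fit, leaning the tool 15° along the torch is reachable, so I'll set the torch down where it was and regrasp it leaning.

>>> step_arm --moves "-0.02 -0.008 0.02 0.9 -0.2 0; -0.02 -0.007 0.024 0.9 -0.2 0; -0.019 -0.007 0.028 0.9 -0.2 0; -0.019 -0.007 0.028 0.9 -0.2 -0.1; -0.019 -0.006 0.028 0.9 -0.2 0; -0.02 -0.006 0.028 0.8 -0.2 -0.1; -0.019 -0.005 0.028 0.9 -0.2 0; 0 0 0 0 0 0"

```text
time: 6.77
ee_pos: [0.4621, -0.3254, 0.1095]
ee_rot: [0.655, 0.755, -0.001, 0.007]
force: [-1.1, 1.3, -2.0]
finger_gap: 0.0414
```

```bash
python3 -c "
from h import *
plan([.461,-.314,.023],down(8.3),step=.016)"
```

```text
dist 0.0873 ang 0.89 n 6
0.002 -0 0.014 0.1 0.1 -0; 0.002 -0 0.014 0.1 0.1 -0; 0.002 -0 0.015 0.1 0.1 -0.1; 0.002 0 0.014 0.1 0.1 -0; 0.002 0 0.015 0 0.2 -0.1; 0.002 0 0.014 0.1 0.1 -0
```

>>> step_arm --moves "0.003 0 0.014 0.1 0.2 0; 0.003 0 0.014 0.1 0.2 0; 0.002 0 0.014 0.1 0.1 0; 0.002 0 0.014 0.1 0.1 0; 0.002 0 0.012 0 0.1 0; 0 0 0.008 0 0 0; 0 0 0.004 0 0 0"

```text
time: 7.35
ee_pos: [0.4613, -0.313, 0.0251]
ee_rot: [0.656, 0.755, 0.001, 0.002]
force: [0.5, 0.1, -1.2]
finger_gap: 0.042
```

```bash
python3 -c "
from h import *
plan([.461,-.314,.022],down(8.3),step=.016)"
```

```text
dist 0.0033 ang 0.39 n 1
-0.001 -0 0.003 0.2 0.1 -0.3
```

>>> step_arm --moves "0 0 0.004 0.1 0 0; 0 0 0.002 0 0 0"

```text
time: 7.52
ee_pos: [0.4615, -0.313, 0.0194]
ee_rot: [0.656, 0.755, 0.0, 0.001]
force: [-16.8, 2.0, 42.6]
finger_gap: 0.0419
```

>>> step_arm --moves "0 0 0 0 0 0; 0 0 0 0 0 0; 0 0 0 0 0 0; 0 0 0 0 0 0; 0 0 0 0 0 0; 0 0 -0.01 0 0 0; 0 0 -0.02 0 0 0; 0 0 -0.03 0 0 0; 0 0 -0.03 0 0 0" --fingers 0

```text
time: 8.27
ee_pos: [0.4599, -0.3118, 0.1099]
ee_rot: [0.656, 0.755, -0.0, -0.003]
force: [0.2, -0.0, -0.4]
finger_gap: 0.0912
```

```bash
python3 - <<'E'
from h import *
from workcell import monitor
s=monitor.read_state();print(s['ee_pos'])
T=down(8.3);Tl=R.from_rotvec(T[:,1]*np.radians(15)).as_matrix()@T
c=np.array([.461,-.311,.026])
p=c+Tl[:,2]*(.005-.07);print(p);plan(p,Tl)
E
```

```text
[ 0.4598886  -0.31179029  0.10989657]
[ 0.46342854 -0.32764703  0.08878518]
dist 0.0266 ang 14.8 n 3
-0.005 0 0.007 -0.1 4.9 -0.1; -0.006 0.001 0.007 -0 4.9 -0.1; -0.007 0 0.005 -0.1 5 -0.1
```

>>> step_arm --moves "-0.005 0 0.007 0 4.9 -0.1; -0.006 0.001 0.007 0 4.9 -0.1; -0.007 0 0.005 0 5 -0.1; 0 0 0 0 0 0"

```text
time: 8.6
ee_pos: [0.4679, -0.3299, 0.1015]
ee_rot: [0.646, 0.752, 0.089, -0.096]
force: [-0.9, -0.5, -0.6]
finger_gap: 0.091
```

```bash
python3 shot.py wrist w4; python3 - <<'E'
from h import *
z=np.load("w4.npz");W=cloud(z['d'],z)
im=z['im']
Q=W.reshape(-1,3);Q=Q[(Q[:,2]>.022)&(Q[:,2]<.05)&(abs(Q[:,0]-.461)<.04)&(abs(Q[:,1]+.312)<.09)]
print(len(Q),Q.min(0),Q.max(0));c=[]
for y0 in np.arange(-.38,-.23,.01):
    s=Q[abs(Q[:,1]-y0)<.005]
    if len(s)>5: print(y0.round(3),len(s),s[:,0].min().round(4),s[:,0].max().round(4),s[:,2].max().round(4)); c.append((y0,(s[:,0].min()+s[:,0].max())/2))
c=np.array(c);print(np.degrees(np.arctan(-np.polyfit(c[:,0],c[:,1],1)[0])))
E
```

```text
8.6 [ 0.46786845 -0.32989726  0.10148154] [ 0.64617283  0.75186593  0.08932948 -0.09580469] [-0.89528465 -0.53139584 -0.59717892] 0.09103987447990844
5455 [ 0.43188487 -0.36146258  0.02203164] [ 0.4865933  -0.23860543  0.04312475]
-0.36 100 0.4479 0.4866 0.0418
-0.35 601 0.4485 0.4865 0.0431
-0.34 455 0.4498 0.4816 0.0377
-0.33 446 0.4483 0.4792 0.0373
-0.32 439 0.448 0.4776 0.0375
-0.31 442 0.4464 0.4761 0.0377
-0.3 442 0.4449 0.4745 0.0374
-0.29 451 0.4434 0.474 0.0374
-0.28 456 0.4418 0.4725 0.0372
-0.27 453 0.4368 0.471 0.0376
-0.26 524 0.432 0.4693 0.0374
-0.25 456 0.4319 0.467 0.0378
-0.24 190 0.4369 0.4655 0.0376
9.067646430630571
```

View pics/w4.png

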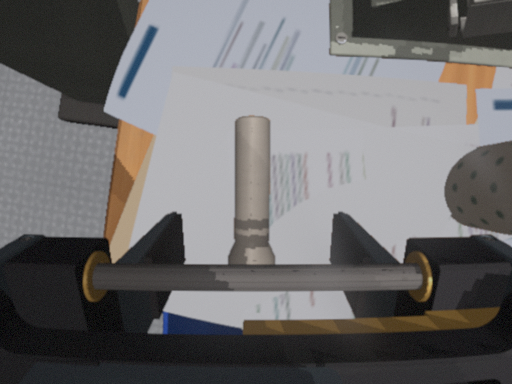

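Torch upright at columns 235-272, left end at row 118; middle about (0.461,-0.308), so it stayed put.

```bash
python3 - <<'E'
from h import *
T=down(8.5);Tl=R.from_rotvec(T[:,1]*np.radians(15)).as_matrix()@T
c=np.array([.461,-.308,.027])
plan(c+Tl[:,2]*(.005-.03),Tl,step=.02);plan(c+Tl[:,2]*.005,Tl)
E
```

```text
dist 0.053 ang 0.6 n 3
0.001 -0.001 0.018 0.2 0.1 0.1; 0.001 -0.001 0.017 0.2 0 0; 0 -0.002 0.018 0.1 0.1 0.1
dist 0.083 ang 0.6 n 3
0.001 -0.001 0.028 0.2 0.1 0.1; 0.001 -0.002 0.027 0.2 0 0; 0 -0.001 0.028 0.1 0.1 0.1
```

>>> step_arm --moves "0.001 -0.001 0.018 0.2 0 0; 0.001 -0.002 0.018 0.1 0 0; 0 -0.002 0.018 0.1 0 0; 0 0 0.012 0 0 0; 0 0 0.008 0 0 0; 0 0 0.003 0 0 0"

```text
time: 9.15
ee_pos: [0.4603, -0.3081, 0.0288]
ee_rot: [0.647, 0.753, 0.082, -0.092]
force: [-0.5, -0.3, 0.4]
finger_gap: 0.0911
```

```bash
cat > desk.py <<'E'
from h import *
T=down(8.5);Tl=R.from_rotvec(T[:,1]*np.radians(15)).as_matrix()@T
plan(np.array([.461,-.308,.027])+Tl[:,2]*.005,Tl)
E
python3 desk.py
```

```text
dist 0.0068 ang 0.94 n 1
-0 0.001 0.007 0.2 0.9 0.2
```

>>> step_arm --moves "0 0.001 0.004 0.2 0.6 0.2; 0 0 0.002 0 0.3 0; 0 0 0 0 0 0"

```text
time: 9.4
ee_pos: [0.4617, -0.306, 0.0232]
ee_rot: [0.647, 0.751, 0.085, -0.099]
force: [0.1, 0.7, -0.2]
finger_gap: 0.091
```

```bash
python3 desk.py
```

```text
dist 0.0016 ang 0.06 n 1
-0.001 -0.001 0.001 -0 -0 0
```

>>> step_arm --moves "0 0 0 0 0 0; 0 0 0 0 0 0; 0 0 0 0 0 0; 0 0 0 0 0 0" --fingers 1

```text
time: 9.73
ee_pos: [0.4627, -0.3072, 0.0246]
ee_rot: [0.647, 0.751, 0.085, -0.098]
force: [-0.4, 0.4, 0.4]
finger_gap: 0.0677
```

```bash
python3 desk.py
```

```text
dist 0.0031 ang 0.12 n 1
0 -0.002 0.003 0.1 0.1 0
```

>>> step_arm --moves "0 -0.001 0.002 0 0 0; 0 -0.001 0.001 0 0 0; 0 0 0 0 0 0; 0 0 0 0 0 0; 0 0 0 0 0 0; 0 0 0 0 0 0"

```text
time: 10.23
ee_pos: [0.4606, -0.307, 0.0219]
ee_rot: [0.647, 0.751, 0.085, -0.097]
force: [0.3, 0.0, 0.8]
finger_gap: 0.0421
```

>>> step_arm --moves "0 0 0 0 0 0; 0 0 0 0 0 0"

```text
time: 10.4
ee_pos: [0.4606, -0.307, 0.0219]
ee_rot: [0.647, 0.751, 0.085, -0.097]
force: [0.7, 0.5, 1.0]
finger_gap: 0.0418
```

```bash
python3 desk.py; python3 -c "
from workcell import monitor
print(monitor.read_state())"
```

```text
dist 0.0005 ang 0.17 n 1
0 0 -0 0.1 0.1 0
{'time': 10.4, 'joints': array([-0.70840777,  0.55015731,  1.9840572 ,  0.23465224,  0.81815775,
       -1.03599975]), 'joint_vel': array([ 0.00123392,  0.00063679, -0.00109331, -0.00035409,  0.00107166,
        0.00280936]), 'joint_torque': array([-2.43847969e-02, -7.29398704e+01, -2.64908391e+01,  3.38815302e-01,
        7.71386996e-01,  1.03653609e-02]), 'ee_pos': array([ 0.46058783, -0.30700135,  0.02189142]), 'ee_rot': array([ 0.64712074,  0.75130616,  0.08531633, -0.09744188]), 'force': array([0.68072725, 0.46925409, 0.97420225]), 'torque': array([-0.17350735, -0.08551089, -0.00647954]), 'finger_gap': 0.041777486368490366}
```

```bash
cat >> kin.py <<'E'
Rtor=cradle(0,0,0)[1]*0+R.from_euler('z',8.6,degrees=True).as_matrix()
G=Rtor.T@R.from_quat([0.64712074,0.75130616,0.08531633,-0.09744188]).as_matrix()
def tgt(x,y,z,dz=.001):
    o,Rc=box();return o+Rc@np.array([x,y+.001+.0013,z+dz]),Rc@G
def rel(show=True):
    from workcell import monitor
    s=monitor.read_state();o,Rc=box();RT=Rc@G
    d=Rc.T@(s['ee_pos']-o)*1000-[0,2.3,1]
    e=R.from_matrix(RT.T@R.from_quat(s['ee_rot']).as_matrix()).as_rotvec(degrees=True)
    print('t',round(s['time'],2),'torch_mid in cradle',d.round(1),'err',e.round(2),'F_c',(Rc.T@s['force']).round(1),'gap',round(s['finger_gap'],4),'j',s['joints'].round(2))
E
python3 - <<'E'
from kin import *
for h in(.022,.06,.1,.14,.2):
    p,T=tgt(0,0,h);print(h,ik(p,T)[0].round(2),ik(p,T)[1:])
p,T=tgt(0,-.05,.18);print(p,ik(p,T)[0].round(2))
q=plan([.461,-.307,.22],R.from_quat([0.6471,.7513,.0853,-.0974]).as_matrix())
plan(p,T,p0=q[0],R0=q[1],step=.03)
E
```

```text
0.022 [-0.31  0.4   2.19  1.22  0.49 -1.61] (np.float64(6.615557746974886e-09), np.float64(2.186823999823819e-09))
0.06 [-0.32  0.31  2.22  1.13  0.52 -1.51] (np.float64(2.98552246273748e-10), np.float64(3.9385674465318385e-11))
0.1 [-0.34  0.22  2.25  1.03  0.56 -1.41] (np.float64(7.148071168125942e-13), np.float64(6.081121573686483e-14))
0.14 [-0.36  0.12  2.28  0.93  0.61 -1.32] (np.float64(6.113165529342268e-12), np.float64(1.4801843793066746e-12))
0.2 [-0.4  -0.03  2.31  0.81  0.7  -1.19] (np.float64(4.620303030817628e-12), np.float64(6.24176892404281e-13))
[ 0.5231879  -0.10668005  0.21336535] [-0.48  0.07  2.25  0.84  0.72 -1.3 ]
dist 0.1981 ang 0.01 n 5
0.01 0 -0.038 -0 -0 -0; 0.01 0 -0.038 -0 -0 -0; 0.01 0 -0.038 -0 -0 -0; 0.01 0 -0.039 -0 -0 -0; 0.011 0.001 -0.038 -0 -0 -0
dist 0.2095 ang 30.01 n 7
0.026 0.013 0.008 -4.2 -0 -1; 0.026 0.013 0.009 -4.2 -0 -1; 0.025 0.013 0.01 -4.2 -0 -1; 0.025 0.012 0.01 -4.2 -0 -1; 0.025 0.012 0.011 -4.1 -0.1 -1; 0.025 0.011 0.012 -4.2 -0.1 -0.9; 0.024 0.011 0.014 -4.1 -0 -1
```

>>> step_arm --moves "0.004 0 -0.015 0 0 0; 0.01 0 -0.038 0 0 0; 0.01 0 -0.038 0 0 0; 0.01 0 -0.038 0 0 0; 0.01 0 -0.038 0 0 0; 0.01 0 -0.038 0 0 0"

```text
time: 10.9
ee_pos: [0.4558, -0.304, 0.2329]
ee_rot: [0.647, 0.75, 0.085, -0.106]
force: [0.9, -1.3, -0.7]
finger_gap: 0.0419
```

```bash
python3 - <<'E'
from kin import *
rel();p,T=tgt(0,-.05,.18);plan(p,T,step=.03)
E
```

```text
t 10.9 torch_mid in cradle [ -71.  -236.5  243.6] err [29.86  0.88  7.22] F_c [ 0.3 -1.4 -1. ] gap 0.0419 j [-0.71  0.23  1.95  0.18  1.19 -0.94]
dist 0.2095 ang 30.73 n 7
0.025 0.014 0.01 -4.3 -0.1 -1; 0.025 0.013 0.011 -4.3 -0.1 -1; 0.024 0.013 0.011 -4.3 -0.1 -1; 0.024 0.013 0.012 -4.2 -0.1 -1.1; 0.024 0.012 0.013 -4.3 -0.2 -1; 0.024 0.011 0.015 -4.2 -0.1 -1.1; 0.023 0.011 0.015 -4.3 -0.2 -1
```

>>> step_arm --moves "0.025 0.014 0.008 -4.3 -0.1 -1; 0.025 0.013 0.01 -4.3 -0.1 -1; 0.024 0.013 0.011 -4.3 -0.1 -1; 0.024 0.013 0.012 -4.2 -0.1 -1.1; 0.024 0.012 0.013 -4.3 -0.2 -1; 0.024 0.011 0.015 -4.2 -0.1 -1.1; 0.023 0.011 0.015 -4.3 -0.2 -1; 0 0 0 0 0 0"

```text
time: 11.57
ee_pos: [0.5291, -0.1048, 0.2268]
ee_rot: [0.603, 0.74, 0.283, 0.093]
force: [-0.0, -0.3, -1.6]
finger_gap: 0.0418
```

```bash
python3 - <<'E'
from kin import *
rel();p,T=tgt(0,0,.105);plan(p,T,step=.02)
E
```

```text
t 11.57 torch_mid in cradle [ 12.  -48.9 188.6] err [-1.92 -0.98 -0.56] F_c [-0.8 -0.3 -1.4] gap 0.0418 j [-0.47  0.04  2.26  0.86  0.71 -1.31]
dist 0.0976 ang 2.23 n 5
0.005 -0.003 0.018 0.4 0.2 0.1; 0.006 -0.003 0.019 0.4 0.2 0.1; 0.005 -0.003 0.019 0.4 0.2 0.1; 0.005 -0.003 0.018 0.4 0.2 0.1; 0.006 -0.002 0.019 0.3 0.2 0.2
```

>>> step_arm --moves "0.005 -0.004 0.018 0.4 0.2 0.1; 0.006 -0.003 0.019 0.4 0.2 0.1; 0.005 -0.003 0.019 0.4 0.2 0.1; 0.005 -0.003 0.018 0.4 0.2 0.1; 0.006 -0.002 0.018 0.3 0.2 0.2; 0 0 0.002 0 0 0"

```text
time: 12.07
ee_pos: [0.5533, -0.0492, 0.1447]
ee_rot: [0.605, 0.743, 0.276, 0.075]
force: [-0.3, -0.3, -2.0]
finger_gap: 0.0417
```

```bash
python3 - <<'E'
from kin import *
rel();p,T=tgt(0,0,.075);plan(p,T,step=.012)
E
```

```text
t 12.07 torch_mid in cradle [ -1.8   3.  101.8] err [ 0.11 -0.02 -0.1 ] F_c [-1.3 -0.3 -1.6] gap 0.0417 j [-0.34  0.21  2.26  1.02  0.55 -1.41]
dist 0.027 ang 0.15 n 3
-0.003 0.001 0.008 -0 0 0; -0.003 0 0.009 -0.1 0 0.1; -0.004 0.001 0.008 -0 0 0
```

>>> step_arm --moves "-0.004 0.001 0.008 0 0 0; -0.004 0.001 0.01 0 0 0; -0.004 0.001 0.008 0 0 0; 0 0 0 0 0 0"

```text
time: 12.4
ee_pos: [0.5713, -0.0525, 0.1213]
ee_rot: [0.604, 0.744, 0.275, 0.075]
force: [-1.0, -0.2, -0.1]
finger_gap: 0.0415
```

```bash
python3 shot.py wrist w5; python3 - <<'E'
from kin import *
rel();p,T=tgt(0,0,.05);plan(p,T,step=.01)
o,Rc=box();z=np.load("w5.npz");L=(cloud(z['d'],z)-o)@Rc*1000
L=L.reshape(-1,3);L=L[~np.isnan(L).any(1)]
def sel(x0,x1,y0,y1,z0,z1):return L[(L[:,0]>x0)&(L[:,0]<x1)&(L[:,1]>y0)&(L[:,1]<y1)&(L[:,2]>z0)&(L[:,2]<z1)]
for nm,a,ax in (('back',sel(60,76,-70,80,10,45),0),('front',sel(-76,-60,-70,80,10,45),0),('left',sel(-60,60,78,94,5,45),1),('floor',sel(-60,60,-80,80,-20,-6),2)):
    if len(a): print(nm,len(a),np.median(a[:,ax]).round(1))
t=sel(-25,25,10,80,45,115)
for y in (20,35,45,55,63):
    s=t[abs(t[:,1]-y)<3]
    if len(s):print(y,len(s),s[:,0].min().round(1),s[:,0].max().round(1),s[:,2].max().round(1))
print('end',np.percentile(t[:,1],99))
E
```

```text
12.4 [ 0.57132351 -0.05249516  0.12133396] [0.60406473 0.74410243 0.27542375 0.07455964] [-0.97298063 -0.21790942 -0.10864667] 0.04145309923383461
t 12.45 torch_mid in cradle [ 1.6 -2.7 73.3] err [ 0.17  0.04 -0.19] F_c [-0.6  0.6 -0.5] gap 0.0419 j [-0.33  0.28  2.23  1.08  0.53 -1.47]
dist 0.0235 ang 0.26 n 3
-0.001 -0.001 0.008 -0.1 -0 0.1; -0.001 -0 0.008 -0 -0 0; -0.001 -0.001 0.007 -0.1 -0 0.1
back 1665 68.2
front 1642 -68.1
left 2090 86.3
floor 7582 -11.9
20 643 -25.0 24.9 89.2
35 598 -12.8 15.9 90.5
45 597 -12.7 16.8 89.5
55 587 -12.8 16.0 89.5
63 561 -12.9 16.0 89.6
end 66.39122663512981
```

View pics/w5.png

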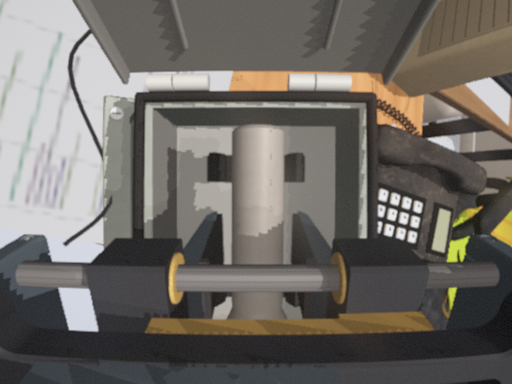

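The view shows the torch at columns 233–285, centred between the left saddle's prongs at (218,167) and (294,167), level and aligned. I'll go on down.

>>> step_arm --moves "0.001 -0.001 0.009 0 0 0; 0 -0.001 0.01 0 0 0; 0 0 0.01 0 0 0; 0 0 0.005 0 0 0"

```text
time: 12.78
ee_pos: [0.5852, -0.0425, 0.0952]
ee_rot: [0.604, 0.744, 0.276, 0.077]
force: [-0.5, -0.4, -1.0]
finger_gap: 0.0422
```

```bash
python3 - <<'E'
from kin import *
rel();p,T=tgt(0,0,.03);plan(p,T,step=.008)
E
```

```text
t 12.78 torch_mid in cradle [ 1.5  5.3 42.7] err [-0.04 -0.07 -0.22] F_c [-1.  -0.3 -0.6] gap 0.0422 j [-0.3   0.35  2.21  1.18  0.49 -1.55]
dist 0.0138 ang 0.24 n 2
-0.004 -0.001 0.005 0 0 0.1; -0.004 -0.001 0.006 0 0.1 0.1
```

>>> step_arm --moves "-0.004 -0.001 0.005 0 0 0.1; -0.004 -0.001 0.006 0 0 0.1; 0 0 0 0 0 0"

```text
time: 13.03
ee_pos: [0.591, -0.0475, 0.0833]
ee_rot: [0.605, 0.743, 0.277, 0.076]
force: [-1.3, 0.6, -1.6]
finger_gap: 0.0421
```

```bash
python3 - <<'E'
from kin import *
rel();p,T=tgt(0,0,.023);plan(p,T,step=.004)
E
```

```text
t 13.03 torch_mid in cradle [ 0.1 -0.4 29.8] err [-0.1  -0.08 -0.04] F_c [-1.9  0.8 -0.7] gap 0.0421 j [-0.31  0.38  2.2   1.21  0.49 -1.59]
dist 0.0068 ang 0.14 n 2
-0.001 -0 0.003 0.1 0 0; -0 -0 0.004 0 0.1 0
```

>>> step_arm --moves "-0.001 0 0.004 0 0 0; -0.001 0 0.004 0 0 0; 0 0 0 0 0 0"

```text
time: 13.28
ee_pos: [0.5957, -0.0475, 0.076]
ee_rot: [0.605, 0.742, 0.277, 0.077]
force: [-0.4, 0.1, -0.2]
finger_gap: 0.042
```

```bash
python3 - <<'E'
from kin import *
rel()
E
```

```text
t 13.28 torch_mid in cradle [ 0.4 -1.1 21.2] err [-0.14 -0.11 -0.01] F_c [-0.4  0.2 -0. ] gap 0.042 j [-0.31  0.4   2.19  1.23  0.48 -1.61]
```

>>> step_arm --moves "0 0 0.001 0 0 0; 0 0 0 0 0 0"

```text
time: 13.45
ee_pos: [0.596, -0.0474, 0.0756]
ee_rot: [0.606, 0.742, 0.277, 0.077]
force: [0.0, -0.9, -1.0]
finger_gap: 0.0417
```

>>> step_arm --moves "0 0 0 0 0 0; 0 0 0 0 0 0; 0 0 0 0 0 0; 0 0 0 0 0 0" --fingers 0.3

```text
time: 13.78
ee_pos: [0.5965, -0.0474, 0.0764]
ee_rot: [0.605, 0.742, 0.277, 0.077]
force: [-0.3, -0.3, 0.1]
finger_gap: 0.0634
```

```bash
python3 - <<'E'
from kin import *
rel();p,T=tgt(0,0,.10);plan(p,T,step=.02)
E
```

```text
t 13.78 torch_mid in cradle [ 1.3 -1.1 21.1] err [-0.24 -0.1  -0.01] F_c [-0.3 -0.3  0.3] gap 0.0634 j [-0.31  0.4   2.19  1.23  0.48 -1.61]
dist 0.0789 ang 0.26 n 4
0.005 -0 -0.019 0.1 0 0; 0.005 -0 -0.019 0 0 0; 0.006 -0 -0.019 0.1 0.1 0; 0.005 -0.001 -0.019 0 0 0
```

Opened to 63 mm. Withdraw square out of the opening, higher, then look.

>>> step_arm --moves "0.003 0 -0.01 0 0 0; 0.005 0 -0.019 0 0 0; 0.005 0 -0.019 0 0 0; 0.005 0 -0.019 0 0 0; 0.005 0 -0.025 0 0 0; 0 0 -0.035 0 0 0; -0.01 0 -0.035 0 0 0; 0 0 0 0 0 0"

```text
time: 14.45
ee_pos: [0.5163, -0.0868, 0.2182]
ee_rot: [0.605, 0.743, 0.276, 0.075]
force: [2.0, -1.2, 1.4]
finger_gap: 0.0638
```

```bash
python3 shot.py wrist w6; python3 shot.py scene c6; python3 - <<'E'
from kin import *
rel()
o,Rc=box();z=np.load("w6.npz");L=(cloud(z['d'],z)-o)@Rc*1000
L=L.reshape(-1,3);L=L[~np.isnan(L).any(1)]
def sel(x0,x1,y0,y1,z0,z1):return L[(L[:,0]>x0)&(L[:,0]<x1)&(L[:,1]>y0)&(L[:,1]<y1)&(L[:,2]>z0)&(L[:,2]<z1)]
t=sel(-35,35,-80,80,22,60)
for y in range(-70,80,10):
    s=t[abs(t[:,1]-y)<3]
    if len(s):print(y,len(s),s[:,0].min().round(1),s[:,0].max().round(1),s[:,2].max().round(1))
print(np.percentile(t[:,1],[1,99]))
E
```

```text
14.45 [ 0.51630868 -0.08678915  0.21815453] [0.60511704 0.7431581  0.27554115 0.07500989] [ 1.96472589 -1.21878257  1.41222547] 0.06379531575824478
14.5 [ 0.51631359 -0.08579762  0.21636487] [0.60544401 0.74292839 0.27558957 0.07446704] [-0.91654619  0.23461441 -0.36210584] 0.06368610745867609
t 14.55 torch_mid in cradle [ -2.8 -27.6 183.2] err [0.22 0.07 0.05] F_c [-0.2 -0.6 -0.7] gap 0.0638 j [-0.45  0.04  2.28  0.83  0.71 -1.27]
-70 38 -18.8 13.0 41.2
-60 201 -22.4 16.7 43.6
-50 196 -22.7 16.5 43.3
-40 192 -31.6 30.2 40.6
-30 143 -17.0 12.2 37.7
-20 154 -17.0 12.1 37.2
-10 152 -17.0 12.0 37.4
0 132 -17.0 12.0 37.4
10 146 -15.7 12.0 37.5
20 155 -15.7 11.9 37.7
30 143 -15.7 11.9 37.0
40 140 -15.7 11.9 37.8
50 150 -30.4 29.9 37.8
60 144 -15.8 13.1 37.5
70 31 -15.8 10.8 35.8
[-67.03071905  66.73401012]
```

View pics/w6.png

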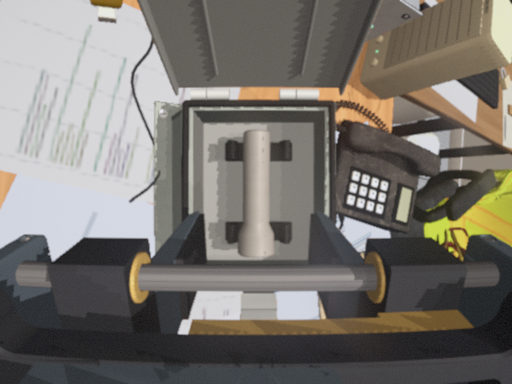

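View pics/c6.png

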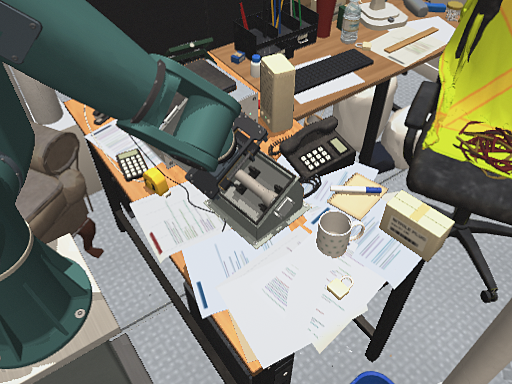

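The torch lies in both saddles: columns 243-273 and rows 130-255 in the wrist view. Its top is at 37–43 mm along the full length and its ends at ±70 mm, so it is seated. Next is the lid.

```bash
cat >> kin.py <<'E'
def ori(al,be=0):
    """tool y ~ along box x; al: tilt of tool forward from world-down (30 = square to opening), be: lean about x_c (tips left +)"""
    o,Rc=box()
    A=R.from_rotvec(Rc[:,1]*np.radians(30-al)).as_matrix()@toolR(Rc)
    return R.from_rotvec(A[:,1]*np.radians(be)).as_matrix()@A
def cp(x,y,z): 
    o,Rc=box();return o+Rc@(np.array([x,y,z])/1000)
def at(al,be=0):
    from workcell import monitor
    s=monitor.read_state();o,Rc=box();T=ori(al,be)
    e=R.from_matrix(T.T@R.from_quat(s['ee_rot']).as_matrix()).as_rotvec(degrees=True)
    d=Rc.T@(s['ee_pos']-o)*1000
    tip=d+1000*.014*(Rc.T@R.from_quat(s['ee_rot']).as_matrix()[:,2])
    print('t',round(s['time'],2),'TCP_c',d.round(1),'tip_c',tip.round(1),'err',e.round(1),'F_c',(Rc.T@s['force']).round(1),'j',s['joints'].round(2),'gap',round(s['finger_gap'],4))
E
python3 - <<'E'
from kin import *
print(ori(0)[:,2].round(3))
o,Rc=box();L=(np.load("sceneW0.npy")-o)@Rc*1000
i=L[(L[...,2]>75)&(L[...,2]<250)&(abs(L[...,0])<60)&(L[...,1]>80)&(L[...,1]<220)]
A=np.polyfit(i[:,2],i[:,1],1);print('lid',A,np.pi/2+np.arctan(A[0]),i[:,2].max())
z=np.load("w6.npz");L=(cloud(z['d'],z)-o)@Rc*1000
i=L[(L[...,2]>75)&(L[...,2]<250)&(abs(L[...,0])<60)&(L[...,1]>90)&(L[...,1]<220)]
A=np.polyfit(i[:,2],i[:,1],1);print('lid w6',len(i),A,np.pi/2+np.arctan(A[0]))
for al in (0,10,20):
  for be in (0,-15):
    print(al,be)
    for c in ((0,-30,320),(0,205,320),(0,205,227),(0,100,235),(0,0,200),(0,-60,100),(0,-60,82)):
        j,e,a=ik(cp(*c),ori(al,be),(-.1,.1,2.2,0,.7,-.3));print(c,cp(*c).round(3),j.round(2),e.round(1),a.round(1))
E
```

```text
[ 0.  0. -1.]
lid [ 0.3454594  90.58333703] 1.9034203517103085 249.98524788213078
lid w6 10722 [ 0.35771486 88.19969947] 1.9143274736610358
0 0
(0, -30, 320) [ 0.452 -0.098  0.334] [-0.26 -0.14  2.11 -0.    1.17 -0.4 ] 0.0 0.0
(0, 205, 320) [0.42  0.134 0.334] [ 0.26 -0.18  2.15 -0.    1.17  0.12] 0.0 0.0
(0, 205, 227) [0.467 0.141 0.253] [ 0.24  0.    2.14 -0.    1.    0.11] 0.0 0.0
(0, 100, 235) [0.477 0.036 0.26 ] [ 0.03 -0.02  2.15 -0.    1.01 -0.11] 0.0 0.0
(0, 0, 200) [ 0.507 -0.061  0.23 ] [-0.16  0.08  2.11  0.    0.95 -0.3 ] 0.0 0.0
(0, -60, 100) [ 0.565 -0.113  0.143] [-0.24  0.31  2.02 -0.    0.81 -0.37] 0.0 0.0
(0, -60, 82) [ 0.574 -0.112  0.128] [-0.23  0.34  2.01 -0.    0.79 -0.37] 0.0 0.0
0 -15
(0, -30, 320) [ 0.452 -0.098  0.334] [-0.13 -0.17  2.15 -0.28  1.1  -0.14] 0.0 0.0
(0, 205, 320) [0.42  0.134 0.334] [ 0.4  -0.14  2.13 -0.27  1.23  0.37] 0.0 0.0
(0, 205, 227) [0.467 0.141 0.253] [ 0.38  0.04  2.12 -0.29  1.07  0.39] 0.0 0.0
(0, 100, 235) [0.477 0.036 0.26 ] [ 0.16 -0.01  2.16 -0.31  1.03  0.19] 0.0 0.0
(0, 0, 200) [ 0.507 -0.061  0.23 ] [-0.04  0.07  2.14 -0.3
[... 1787 characters left out ...]
.3   0.21  2.19  0.34  0.44 -0.73] 0.0 0.0
(0, -60, 82) [ 0.574 -0.112  0.128] [-0.3   0.26  2.17  0.36  0.42 -0.74] 0.0 0.0
20 -15
(0, -30, 320) [ 0.452 -0.098  0.334] [-0.19 -0.33  2.3  -0.2   0.77 -0.16] 0.0 0.0
(0, 205, 320) [0.42  0.134 0.334] [ 0.46 -0.29  2.28 -0.44  0.96  0.59] 0.0 0.0
(0, 205, 227) [0.467 0.141 0.253] [ 0.42 -0.09  2.27 -0.52  0.76  0.68] 0.0 0.0
(0, 100, 235) [0.477 0.036 0.26 ] [ 0.17 -0.15  2.32 -0.44  0.69  0.38] 0.0 0.0
(0, 0, 200) [ 0.507 -0.061  0.23 ] [-0.07 -0.06  2.3  -0.37  0.54  0.12] 0.0 0.0
(0, -60, 100) [ 0.565 -0.113  0.143] [-0.17  0.2   2.22 -0.46  0.34  0.14] 0.0 0.0
(0, -60, 82) [ 0.574 -0.112  0.128] [-0.17  0.25  2.21 -0.5   0.31  0.19] 0.0 0.0
```

```bash
python3 - <<'E'
from kin import *
T=ori(10,-15)
q=plan(cp(-10,60,320),T)
q=plan(cp(-10,230,320),T,p0=q[0],R0=q[1])
q=plan(cp(-10,230,235),T,p0=q[0],R0=q[1])
E
```

```text
dist 0.1605 ang 35.84 n 6
0.02 -0.001 -0.018 3.4 -4.9 -0; 0.018 -0.002 -0.02 3.3 -5 -0; 0.016 -0.004 -0.021 3.4 -4.9 -0; 0.014 -0.005 -0.022 3.3 -5 -0; 0.012 -0.006 -0.023 3.4 -4.9 -0; 0.011 -0.008 -0.023 3.3 -5 -0.1
dist 0.1699 ang 0.04 n 5
0.033 0 -0.009 0 0 0; 0.033 0 -0.009 0 0 0; 0.033 0 -0.009 0 0 0; 0.033 0 -0.009 0 0 0; 0.032 0 -0.008 0 0 0
dist 0.0849 ang 0.04 n 3
0.007 0.01 0.026 0 0 0; 0.007 0.01 0.025 0 0 0; 0.007 0.009 0.026 0 0 0
```

>>> step_arm --moves "0.01 -0.001 -0.03 3.4 -4.9 0; 0.01 -0.002 -0.03 3.3 -5 0; 0.014 -0.004 -0.025 3.4 -4.9 0; 0.014 -0.005 -0.022 3.3 -5 0; 0.015 -0.006 -0.02 3.4 -4.9 0; 0.015 -0.008 -0.02 3.3 -5 0" --fingers 1

```text
time: 15.05
ee_pos: [0.4385, -0.0425, 0.3101]
ee_rot: [0.653, 0.746, 0.033, 0.13]
force: [-0.5, -0.8, -0.5]
finger_gap: 0.0265
```

```bash
python3 - <<'E'
from kin import *
at(10,-15)
T=ori(10,-15)
q=plan(cp(-10,235,325),T)
E
```

```text
t 15.05 TCP_c [-16.9  27.3 302.4] tip_c [-21.   25.1 289.2] err [-2.7  6.3 -0.3] F_c [-0.8 -0.8 -0.1] j [-0.09 -0.28  2.29 -0.13  0.89 -0.16] gap 0.0265
dist 0.2091 ang 6.87 n 6
0.034 0 -0.009 0.5 -1 0; 0.033 0 -0.01 0.4 -1.1 0.1; 0.033 0 -0.01 0.5 -1 0; 0.033 0.001 -0.011 0.4 -1.1 0.1; 0.033 0 -0.012 0.5 -1 0; 0.033 0 -0.012 0.4 -1.1 0.1
```

>>> step_arm --moves "0.03 0 -0.02 0.5 -1.2 0; 0.033 0 -0.015 0.4 -1.1 0.1; 0.034 0 -0.01 0.5 -1 0; 0.034 0.001 -0.011 0.4 -1.1 0.1; 0.034 0 -0.01 0.5 -1 0; 0.033 0 -0.01 0.4 -1.1 0.1; 0.02 0 0 0 0 0"

```text
time: 15.63
ee_pos: [0.3961, 0.1974, 0.337]
ee_rot: [0.655, 0.738, -0.025, 0.158]
force: [0.5, -0.5, -0.1]
finger_gap: 0.0003
```

```bash
python3 - <<'E'
from kin import *
at(10,-15)
T=ori(10,-15)
q=plan(cp(-10,232,232),T,step=.025)
E
python3 shot.py side s7
```

```text
t 15.63 TCP_c [-11.9 270.7 330.7] tip_c [-16.5 266.9 318. ] err [ 0.  -0.6 -0.5] F_c [ 0.3 -0.6 -0.3] j [ 0.59 -0.19  2.18 -0.35  1.15  0.62] gap 0.0003
dist 0.106 ang 0.75 n 5
-0.003 0.007 0.02 -0 0.1 0.1; -0.002 0.007 0.02 -0 0.1 0.1; -0.003 0.007 0.02 -0 0.1 0.1; -0.002 0.007 0.02 -0 0.1 0.1; -0.003 0.007 0.019 -0 0.2 0.1
15.6333 [0.39613939 0.19739983 0.33704705] [ 0.65538037  0.7380879  -0.02455539  0.15842933] [ 0.50411722 -0.5053896  -0.08723922] 0.000316029569190411
```

View pics/s7.png

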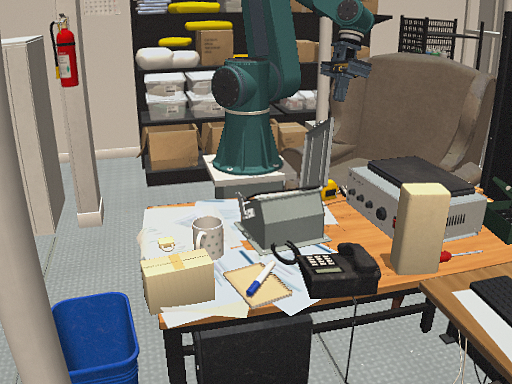

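The side view shows the closed gripper at (345,75), beyond and above the lid edge at (325,125). I'll lower it, then push toward the right.

>>> step_arm --moves "-0.004 0.007 0.022 0 0.1 0.1; -0.004 0.007 0.022 0 0.1 0.1; -0.003 0.007 0.02 0 0.1 0.1; -0.002 0.007 0.02 0 0.1 0.1; -0.002 0.007 0.015 0 0.1 0.1; 0 0 0 0 0 0"

```text
time: 16.18
ee_pos: [0.4488, 0.1733, 0.2385]
ee_rot: [0.651, 0.744, -0.024, 0.149]
force: [-0.6, -0.4, -1.3]
finger_gap: -0.0
```

```bash
python3 - <<'E'
from kin import *
at(10,-15)
T=ori(10,-15)
q=plan(cp(-10,185,230),T,step=.015)
q=plan(cp(-10,110,232),T,p0=q[0],R0=q[1],step=.015)
E
```

```text
t 16.18 TCP_c [-18.8 239.7 220.9] tip_c [-23.6 236.1 208.2] err [ 0.6  0.4 -1.3] F_c [-1.2 -0.3 -0.8] j [ 0.47 -0.01  2.2  -0.38  0.91  0.57] gap -0.0
dist 0.0561 ang 1.46 n 4
-0.014 0.001 0.001 -0.2 -0.1 0.3; -0.014 0.001 0.001 -0.1 -0.1 0.3; -0.014 0.001 0 -0.2 -0.1 0.3; -0.014 0.001 0.001 -0.1 -0.1 0.4
dist 0.0749 ang 0.05 n 5
-0.015 -0 0.003 -0 0 -0; -0.014 -0 0.004 -0 0 -0; -0.015 -0 0.003 -0 0 -0; -0.014 -0 0.004 -0 0 -0; -0.015 -0 0.003 -0 0 -0
```

>>> step_arm --moves "-0.014 0.001 -0.001 -0.2 -0.1 0.3; -0.014 0.001 -0.001 -0.1 -0.1 0.3; -0.014 0.001 -0.001 -0.2 -0.1 0.3; -0.014 0.001 -0.001 -0.1 -0.1 0.4"

```text
time: 16.52
ee_pos: [0.4549, 0.1215, 0.2533]
ee_rot: [0.657, 0.738, -0.024, 0.152]
force: [-1.5, 2.9, -1.2]
finger_gap: 0.0007
```

```bash
python3 - <<'E'
from kin import *
at(10,-15)
E
```

```text
t 16.52 TCP_c [-12.1 187.6 234.1] tip_c [-16.9 184.  221.4] err [ 0.5  0.  -0.4] F_c [-1.5  3.1 -0.5] j [ 0.37 -0.06  2.22 -0.37  0.91  0.47] gap 0.0007
```

Contact made (3 N). I'll follow the lid's arc at about 160 mm from the hinge.

```bash
cat > arc.py <<'E'
import sys
from kin import *
al,be=float(sys.argv[1]),float(sys.argv[2]);at(al,be);T=ori(al,be);q=[None,None]
for a in sys.argv[3:]:
    c=list(map(float,a.split(',')));q=plan(cp(*c),T,p0=q[0],R0=q[1],step=.015)
E
python3 arc.py 10 -15 -10,129,222 -10,70,214
```

```text
t 16.52 TCP_c [-12.1 187.6 234.1] tip_c [-16.9 184.  221.4] err [ 0.5  0.  -0.4] F_c [-1.5  3.1 -0.5] j [ 0.37 -0.06  2.22 -0.37  0.91  0.47] gap 0.0007
dist 0.0599 ang 0.65 n 4
-0.013 0.002 0.006 -0.1 -0 0.1; -0.014 0.001 0.006 -0.1 -0 0.1; -0.013 0.002 0.007 -0.2 -0 0.1; -0.014 0.001 0.006 -0.1 -0 0.1
dist 0.0596 ang 0.03 n 4
-0.014 0.001 0.006 -0 -0 -0; -0.014 0.001 0.006 -0 -0 -0; -0.013 0 0.005 -0 -0 -0; -0.014 0.001 0.006 -0 -0 -0
```

>>> step_arm --moves "-0.013 0.002 0.007 -0.1 0 0.1; -0.014 0.001 0.007 -0.1 0 0.1; -0.014 0.002 0.007 -0.1 0 0.1; -0.014 0.001 0.007 -0.1 0 0.1"

```text
time: 16.85
ee_pos: [0.4711, 0.063, 0.2461]
ee_rot: [0.659, 0.736, -0.018, 0.153]
force: [-1.1, 3.2, 0.9]
finger_gap: 0.0005
```

```bash
python3 arc.py 10 -15 -10,70,214
```

```text
t 16.85 TCP_c [ -8.7 127.4 223.8] tip_c [-13.3 123.8 211.1] err [-0.1  0.3  0. ] F_c [-0.2  3.3  1.1] j [ 0.23 -0.06  2.24 -0.37  0.85  0.35] gap 0.0005
dist 0.0582 ang 0.29 n 4
-0.013 0.001 0.006 0 -0.1 -0; -0.013 0 0.006 0 -0.1 -0; -0.013 0.001 0.006 0 -0 -0; -0.014 0 0.006 0.1 -0.1 -0
```

>>> step_arm --moves "-0.013 0.001 0.006 0 -0.1 0; -0.013 0 0.006 0 -0.1 0; -0.013 0.001 0.006 0 0 0; -0.014 0 0.006 0 -0.1 0"

```text
time: 17.18
ee_pos: [0.4824, 0.0051, 0.2384]
ee_rot: [0.658, 0.737, -0.018, 0.155]
force: [0.5, 1.9, -0.7]
finger_gap: 0.0007
```

```bash
python3 shot.py side s8; python3 arc.py 10 -15 -10,27,193
```

```text
17.1833 [0.48236399 0.00510076 0.23840019] [ 0.65810475  0.73654207 -0.01828338  0.15514391] [ 0.46574015  1.86438433 -0.67511054] 0.0006842184338922161
t 17.23 TCP_c [-10.   67.  215.2] tip_c [-14.5  63.4 202.5] err [-0.2  0.1 -0. ] F_c [-0.8  0.3 -0. ] j [ 0.09 -0.06  2.25 -0.36  0.79  0.21] gap 0.0005
dist 0.0457 ang 0.2 n 4
-0.008 0.002 0.008 0 -0 0; -0.008 0.002 0.008 0.1 -0 0; -0.009 0.002 0.007 0 -0 0; -0.008 0.001 0.008 0.1 -0.1 0
```

View pics/s8.png

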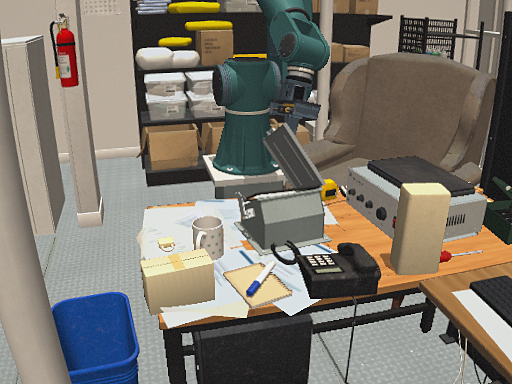

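The side view shows the lid following: its free edge is at (282,130), past upright, with the gripper behind it at (297,110). I'll continue along the arc.

>>> step_arm --moves "-0.009 0.002 0.008 0 0 0; -0.009 0.002 0.008 0 0 0; -0.009 0.002 0.008 0 0 0; -0.009 0.001 0.008 0 0 0"

```text
time: 17.57
ee_pos: [0.4992, -0.0384, 0.2187]
ee_rot: [0.658, 0.737, -0.018, 0.155]
force: [-0.7, 1.2, 0.3]
finger_gap: 0.0002
```

```bash
python3 arc.py 10 -15 -5,-7,160
```

```text
t 17.57 TCP_c [-10.   23.2 193. ] tip_c [-14.6  19.6 180.2] err [-0.3  0.2 -0. ] F_c [-0.3  1.3  0.6] j [-0.01 -0.    2.24 -0.36  0.72  0.13] gap 0.0002
dist 0.045 ang 0.35 n 3
-0.007 0.005 0.012 0.1 -0.1 0; -0.007 0.005 0.012 0.1 -0 0; -0.008 0.006 0.012 0.1 -0.1 0
```

```bash
python3 arc.py 12 -8 -5,-9,159
```

```text
t 17.57 TCP_c [-10.   23.2 193. ] tip_c [-14.6  19.6 180.2] err [ 1.7 -6.8 -0.4] F_c [-0.3  1.3  0.6] j [-0.01 -0.    2.24 -0.36  0.72  0.13] gap 0.0002
dist 0.0471 ang 7.03 n 4
-0.006 0.004 0.009 -0.4 1.7 0.1; -0.006 0.004 0.009 -0.4 1.7 0.1; -0.006 0.004 0.009 -0.4 1.7 0.1; -0.007 0.004 0.01 -0.5 1.7 0.1
```

>>> step_arm --moves "-0.006 0.004 0.01 -0.4 1.7 0.1; -0.006 0.004 0.01 -0.4 1.7 0.1; -0.006 0.004 0.01 -0.4 1.7 0.1; -0.007 0.004 0.01 -0.5 1.7 0.1"

```text
time: 17.9
ee_pos: [0.5269, -0.0706, 0.1866]
ee_rot: [0.657, 0.743, 0.035, 0.121]
force: [-0.8, 0.8, -0.3]
finger_gap: 0.0006
```

```bash
python3 arc.py 14 -2 0,-35,125
```

```text
t 17.9 TCP_c [ -6.  -12.4 153.6] tip_c [-10.3 -14.4 140.4] err [ 1.9 -5.8 -0.3] F_c [-0.8  0.9  0.1] j [-0.14  0.09  2.21 -0.13  0.6  -0.16] gap 0.0006
dist 0.0369 ang 6.13 n 3
-0.006 0.005 0.009 -0.6 1.9 0.1; -0.007 0.005 0.009 -0.6 2 0.1; -0.007 0.004 0.01 -0.7 1.9 0.1
```

>>> step_arm --moves "-0.007 0.005 0.01 -0.6 1.9 0.1; -0.007 0.005 0.01 -0.6 2 0.1; -0.007 0.004 0.01 -0.6 1.9 0.1"

```text
time: 18.15
ee_pos: [0.5511, -0.0944, 0.1607]
ee_rot: [0.655, 0.746, 0.082, 0.093]
force: [-1.0, 0.1, 0.0]
finger_gap: 0.0007
```

```bash
python3 shot.py side s9; python3 arc.py 14 0 3,-58,95
```

```text
18.15 [ 0.55114489 -0.09435285  0.16072174] [0.65484019 0.74559402 0.08185128 0.09259726] [-1.02212885  0.11116927  0.03979073] 0.0006523461587747718
t 18.2 TCP_c [ -1.3 -40.3 119.4] tip_c [ -5.1 -40.7 106. ] err [-0.1 -1.7  0.1] F_c [-2.3  0.5  0.4] j [-0.24  0.18  2.17  0.12  0.55 -0.46] gap 0.0005
dist 0.0305 ang 1.7 n 3
-0.006 0.004 0.008 0 0.6 -0; -0.006 0.003 0.007 0 0.5 -0; -0.005 0.004 0.008 0.1 0.6 -0.1
```

View pics/s9.png

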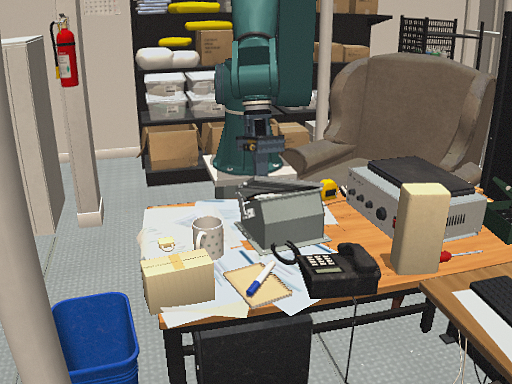

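The side view shows the lid down to about 0.25 rad, edge at (240,190), under the gripper. Now bring it to the catch over the pad.

>>> step_arm --moves "-0.008 0.003 0.003 0 0.6 0; -0.008 0.003 0.006 0 0.5 0; -0.005 0.003 0.008 0 0.6 0; 0 0 0.005 0 0 0"

```text
time: 18.53
ee_pos: [0.5684, -0.1178, 0.1387]
ee_rot: [0.655, 0.746, 0.091, 0.08]
force: [-0.6, -0.3, 2.7]
finger_gap: 0.0003
```

```bash
python3 arc.py 14 0 5,-60,84
```

```text
t 18.53 TCP_c [  0.2 -64.8  94.7] tip_c [ -3.6 -64.8  81.2] err [ 0.  -0.1  0.2] F_c [ 0.8 -0.2  2.7] j [-0.29  0.25  2.13  0.19  0.55 -0.57] gap 0.0003
dist 0.0126 ang 0.26 n 1
0.005 0.008 0.009 -0 0.1 -0.2
```

```bash
python3 arc.py 14 0 2,-62,86
```

```text
t 18.53 TCP_c [  0.2 -64.8  94.7] tip_c [ -3.6 -64.8  81.2] err [ 0.  -0.1  0.2] F_c [ 0.8 -0.2  2.7] j [-0.29  0.25  2.13  0.19  0.55 -0.57] gap 0.0003
dist 0.0093 ang 0.26 n 1
0.003 0.004 0.008 -0 0.1 -0.2
```

>>> step_arm --moves "0.001 0.002 0.004 0 0 0; 0.001 0.002 0.003 0 0 0"

```text
time: 18.7
ee_pos: [0.5732, -0.1156, 0.1319]
ee_rot: [0.655, 0.746, 0.09, 0.08]
force: [-8.8, -8.6, 8.3]
finger_gap: 0.0005
```

```bash
python3 arc.py 14 0 2,-62,82
```

```text
t 18.7 TCP_c [  1.1 -63.3  86.3] tip_c [ -2.8 -63.3  72.9] err [ 0.1 -0.2  0.3] F_c [-4.4 -7.3 12.1] j [-0.28  0.27  2.12  0.19  0.53 -0.56] gap 0.0005
dist 0.0046 ang 0.35 n 1
0.001 0.002 0.004 -0.1 0.2 -0.3
```

>>> step_arm --moves "0 0.001 0.004 0 0 0; 0 0.001 0.003 0 0 0"

```text
time: 18.87
ee_pos: [0.5761, -0.1157, 0.1272]
ee_rot: [0.654, 0.747, 0.089, 0.08]
force: [-65.1, -13.9, 98.3]
finger_gap: 0.0001
```

```bash
python3 arc.py 14 0 2,-62,80
```

```text
t 18.87 TCP_c [  1.3 -63.7  80.7] tip_c [ -2.6 -63.8  67.3] err [ 0.3 -0.3  0.1] F_c [ -8.4  -5.1 118.3] j [-0.28  0.28  2.12  0.18  0.53 -0.56] gap 0.0001
dist 0.002 ang 0.41 n 1
0.002 0.001 0 -0.3 0.3 -0.1
```

Force is at 118 N, so I'm backing off at once.

>>> step_arm --moves "0 -0.001 -0.006 0 0 0; 0 -0.002 -0.015 0 0 0; 0 -0.005 -0.035 0 0 0; 0 -0.005 -0.04 0 0 0; 0 0 -0.04 0 0 0; 0 0 -0.02 0 0 0"

```text
time: 19.37
ee_pos: [0.5218, -0.1182, 0.2766]
ee_rot: [0.654, 0.748, 0.084, 0.076]
force: [0.9, 0.1, 0.5]
finger_gap: 0.0008
```

```bash
python3 shot.py side s10; python3 shot.py wrist w10; python3 shot.py scene c10; python3 - <<'E'
from kin import *
at(14,0)
o,Rc=box()
for n in('w10','c10'):
    z=np.load(n+".npz");L=(cloud(z['d'],z)-o)@Rc*1000
    i=L[(abs(L[...,0])<70)&(L[...,1]>-90)&(L[...,1]<90)&(L[...,2]>50)&(L[...,2]<80)]
    m=(np.hypot(i[:,0],i[:,1]+60)>28)&(i[:,2]<72);k=i[m]
    p=np.polyfit(k[:,1],k[:,2],1);r=k[:,2]-np.polyval(p,k[:,1]);k=k[abs(r)<2];p=np.polyfit(k[:,1],k[:,2],1);print(n,len(k),'slope',p,'z at -90',np.polyval(p,-90))
s=np.load('s10.npz')['im'][160:270,210:350,::-1];cv2.imwrite('pics/s10c.png',cv2.resize(s,None,fx=5,fy=5,interpolation=cv2.INTER_CUBIC))
E
```

```text
19.3667 [ 0.5217814 -0.1181853  0.276648 ] [0.65423598 0.74770974 0.08401183 0.07646856] [0.92058413 0.08924888 0.52832819] 0.000774543590434435
19.4167 [ 0.52255115 -0.11845548  0.27919853] [0.65402925 0.74765994 0.0846806  0.07797149] [ 4.34275115 -0.72606213  4.27571917] 0.0006746008170024865
19.4667 [ 0.52275988 -0.11838091  0.27667921] [0.654075   0.74765271 0.08464502 0.07769521] [-0.22687875 -0.36995037 -0.78058059] 0.0002791356676248452
t 19.52 TCP_c [ 28.4 -58.9 235. ] tip_c [ 24.3 -59.  221.7] err [ 0.9 -0.3  0. ] F_c [-0.7  0.8 -0.9] j [-0.31 -0.03  2.14  0.13  0.83 -0.52] gap 0.0007
w10 18053 slope [-1.62759741e-03  6.61890734e+01] z at -90 66.33555713420888
c10 1965 slope [1.27723346e-03 6.57531878e+01] z at -90 65.63823675934447
```

View pics/s10c.png

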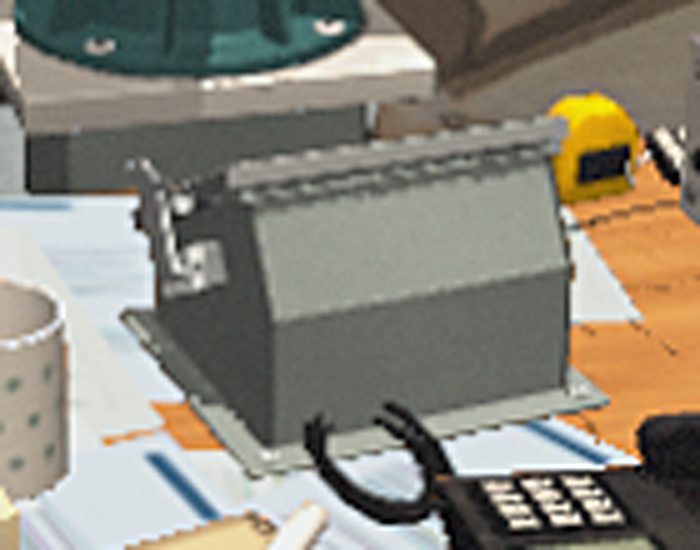

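View pics/w10.png

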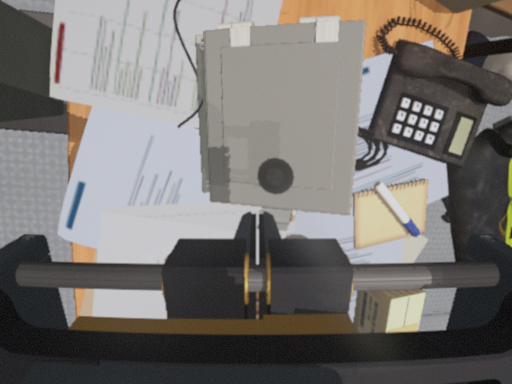

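Both views give a lid slope within 0.002 rad of shut; unlatched it would spring to 0.03. The wrist view shows the shut lid with its pad at (276,175). I'll check the hook up close and whether the bystanders moved.

```bash
python3 - <<'E'
from kin import *
a=np.load('scene0.npz')['im'];b=np.load('c10.npz')['im']
cv2.imwrite('pics/c10c.png',np.hstack([cv2.resize(x[185:235,245:325,::-1],None,fx=4.9,fy=9.8/2,interpolation=cv2.INTER_CUBIC) for x in(a,b)]))
o,Rc=box()
for n in('scene0','c10','side0','s10'):
    z=np.load(n+".npz");W=cloud(z['d'],z);L=(W-o)@Rc*1000
    i=L[(abs(L[...,0])<17)&(L[...,1]<-100)&(L[...,1]>-135)&(L[...,2]>66)&(L[...,2]<90)]
    print(n,'hook tab pts',len(i),np.percentile(i,[10,50,90],axis=0).round(1).tolist() if len(i) else '')
    Q=W.reshape(-1,3)
    for nm,(x,y),r,zz in (('mug',(.70,-.25),.08,(.05,.12)),('padlock',(.60,-.373),.05,(.009,.03)),('tape',(.40,.143),.06,(.03,.08))):
        s=Q[(np.hypot(Q[:,0]-x,Q[:,1]-y)<r)&(Q[:,2]>zz[0])&(Q[:,2]<zz[1])];print('  ',nm,len(s),s.mean(0).round(3) if len(s) else '')
E
ls pics/c10.png
```

```text
scene0 hook tab pts 39 [[-13.9, -119.9, 67.8], [-1.2, -115.8, 77.8], [12.3, -109.8, 82.2]]
   mug 889 [ 0.673 -0.268  0.074]
   padlock 323 [ 0.601 -0.37   0.015]
   tape 339 [0.404 0.159 0.052]
c10 hook tab pts 41 [[-13.7, -119.6, 67.7], [0.1, -114.5, 73.9], [12.9, -108.5, 81.0]]
   mug 875 [ 0.674 -0.268  0.075]
   padlock 317 [ 0.601 -0.37   0.015]
   tape 339 [0.403 0.159 0.051]
side0 hook tab pts 35 [[-12.3, -119.6, 67.9], [5.0, -115.9, 73.4], [14.8, -112.0, 80.6]]
   mug 828 [ 0.678 -0.268  0.075]
   padlock 154 [ 0.605 -0.37   0.014]
   tape 136 [0.419 0.171 0.045]
s10 hook tab pts 29 [[-11.6, -119.8, 67.8], [2.6, -115.6, 74.4], [13.7, -113.3, 81.2]]
   mug 830 [ 0.678 -0.268  0.075]
   padlock 154 [ 0.605 -0.37   0.014]
   tape 179 [0.416 0.168 0.049]
pics/c10.png
```

View pics/c10c.png

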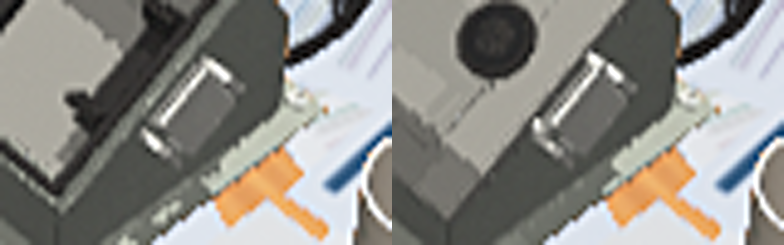

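View pics/c10.png

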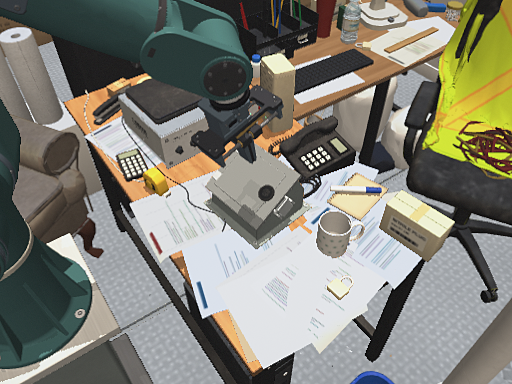

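The scene view shows the lid shut flat (pad at (266,192)) and the hook at (283,210) back in its rest position: same tab coordinates as at the start. The bystanders haven't moved and the gripper is clear at (245,120), so I'm handing in.

```bash
python3 -c "
from workcell import manip
print(manip.sign_off())"
```

```text
the job is handed in; nothing more can be done
None
```

The torch is in its saddles and the lid is shut, held by the catch. I handed the job in at about 19.5 s. One risk: pressing the lid home briefly took the wrist force to 118–119 N, against the 120 N limit.

**What I did:**
- **First placing try:** joint 5 came up against its lower limit when the tool stood square to the slope. It read 0.306 rad; the stated limit is 0.31, which may be rounded.
- **Regrasp:** I set the torch back on its spot, gripped it again with the tool leaning 15° along it, and laid it in the saddles. Setting it back down pressed it on the desk with about 45 N.
- **Lid:** I pushed the lid over with the closed fingers and pressed its pad until it was home.

**Last checks:**
- **Torch:** before the lid closed, its top was at 37–43 mm along its length and its ends at ±70 mm, so it was seated.
- **Lid:** its slope was within about 0.002 rad of shut in two views. Without the catch it would have sprung back to about 0.03.
- **Catch:** the hook's tab is back at its rest position to within 1–2 mm in the scene and side views, apart from up to 4 mm in its median height in the scene view.
- **Bystanders:** mug, padlock and tape measure are unmoved. The scene view agrees to 1 mm, and the side view differs by a few mm for the tape measure only.
- **Robot:** the gripper was clear of everything.

**Less certain:**
- **Peak force:** the last press step was too large and I backed off at once. Force is only reported at the end of a call, so a short higher peak can't be ruled out.
- **Starting lid angle:** I measured about 1.9 rad, against "near 1.8" in the task.

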